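# Set up a board and its kit at the kitting station

## Task

Set up the next assembly job: push the ejector slide of the board cassette right home so that the board comes out of the mouth, draw the board out and lay it flat on the bed of the board vise between the jaws. With the cam lever open, turn the four-armed nut on the opposite end until the lever meets firm resistance before half its swing, then close the lever fully so that the board is clamped. Put every part from the turntable (also one that gets knocked off it) into the kit tray, and do not disturb the other things on the shelf.

Things in the scene. Friction and masses are not known exactly. Their poses are not given: they have to be found in the camera images.
- vise: board vise fixed to the shelf: flat bed 64 mm above the shelf between two jaws 80 mm long (along its x), tops at 72 mm. A draw rod runs along its y, 52 mm high: cam lever at the -y end, nut at the +y end. Origin on the shelf, z up. Fixed jaw's face: y = -28 mm. Gap between the jaws with the lever open: 59 mm less 10 mm per turn of the nut; closing the lever takes 6 mm more
- jaw: moving jaw of the vise, nut side; axes as the vise, its gripping face is 31 mm from its origin along y. It moves along the vise's y; springs behind it (about 12 N/mm, at most 8 mm) make the clamping force once it bears on the board: nut too loose, and the lever closes with no force; springs at their end, and the lever will not close
- nut (a joint): four-armed nut, rad. Starts at 0 to 2 (slack); tightening counts up: clockwise seen from the nut end, so the top arm goes towards the vise's -x and down. A turn (6.283) feeds the jaw 10 mm. At 0 and every 1.571 one arm points straight up. Turned by about 6 N at an arm's end; stays where it is left
- nut_hub (a point): centre of the four-armed nut on the rod axis, 52 mm above the shelf and 92 mm or less from the vise's origin along its y. The arms, 8 mm rods in a plane square to the rod, end in black balls of 16 mm diameter with centres 40 mm from the axis; 35 mm free to the jaw. Turns with the nut: at nut 0 its axes are the vise's
- lever (a joint): cam lever, rad: starts open at 0 to 0.3, closed at 2.1, where it lies along the fixed jaw and points to the vise's -x. Swings level, clockwise seen from above as it closes; at q it points 300.3 degrees - q, counter-clockwise from the vise's +x. Its eccentric draws the rod 4 mm at half swing, 6 mm when closed, and stays closed. Loose: 1 N at its end; clamping: up to about 15 N
- lever_end (a point): centre of the lever's round black end, 52 mm above the shelf, 74 mm from the lever's upright pin (x = 0, y = -58 mm in the vise's frame when open, -64 mm when closed). Lever 13 mm wide, 12 mm thick, end 18 mm in diameter, 14 mm high; free space above and on both sides of it
- cassette: board cassette fixed to the shelf: grey case 100 mm long (x), 68 mm wide, 55 mm high, clear roof with a slot, open mouth at x = -50 mm with a 65 mm apron before it; floor and apron 15 mm high. Origin on the shelf under the case's middle, z up. The board lies inside, its front edge 4 mm behind the mouth; the roof is 51 mm high inside, so draw the board out along -x before lifting
- ejector (a joint): ejector slide of the cassette, m: 0 at rest at the back, 0.052 pushed right home towards the mouth. Spring-loaded, 3.5 N at first, 9 N at the end; springs back when let go. It pushes the board about 50 mm along -x, so that the heatsink is before the mouth while the board's last 20 mm are still under the roof; the board stays there
- ejector_tab (a point): centre of the black thumb tab on top of the cassette: 8 mm along the cassette's x, 26 mm along y, 18 mm high, from 56 to 74 mm above the shelf; push it from its +x side towards the cassette's -x. The roof under it is 55 mm high, 57 mm at the slot's edges
- board_grip (a point): centre (half-way up) of the finned heatsink on the board, the place to hold it: 34 mm (board's x) by 20 mm (y), 30 mm high. The board is 70 mm (x) by 50 mm (y), 2 mm thick, 100 g; this point is 17 mm above its underside and 12 mm from its middle towards its -x, the end that leaves the cassette first. Either way round in the vise will do
- board_mid (a point): middle of the board itself, half-way through its 2 mm thickness; axes as the board
- turntable: grey lazy-susan: round platter 230 mm in diameter, its top 25 mm above the shelf, turns stiffly if pushed; origin on the shelf under its centre. The kit's parts lie on it: 3 to 5 of the five kinds listed, any others are absent
- buzzer_mid (a point): centre of the black plastic buzzer, a disc 30 mm in diameter, 16 mm high
- spreader_mid (a point): centre of the copper heat spreader, a plate 40 mm (x) by 26 mm (y), 8 mm high
- socket_mid (a point): centre of the purple plastic DIP socket, 51 mm (x) by 18 mm (y), 9 mm high
- crystal_mid (a point): centre of the silver crystal oscillator can, 36 mm (x) by 27 mm (y), 13 mm high
- standoff_mid (a point): centre of the white nylon hexagonal standoff, lying on a flat: 40 mm long (x), 12 mm across flats, 12 mm high
- tray: dark kit tray fixed to the shelf beyond the vise: open, 95 mm (x) by 235 mm (y) outside, walls 3 mm thick and 20 mm high, floor 3 mm thick; origin on the shelf under its centre, z up
- flux: bystander, to be left alone: small bottle 30 mm in diameter, 58 mm high; origin at its foot
- screws: bystander: jar 44 mm in diameter, 45 mm high; origin at its foot
- reel: bystander: black component reel lying flat, 100 mm in diameter, 10 mm high; origin at its underside
- driver: bystander: screwdriver 160 mm long lying along its x; origin at its middle underneath
- caliper: bystander: caliper 190 mm long lying along its x; origin at its middle underneath
- tape: bystander: tape roll lying flat, 52 mm in diameter, 18 mm high; origin at the middle underneath
Things that resemble listed ones, but are neither listed nor needed, are in the scene too. Leave any red or yellow look-alike of the part that bears buzzer_mid alone.

How it is judged:
By the outcome, as a careful person would: the job done as asked, in the order asked, and still so for the second after the job is handed in, with the robot touching nothing.
Of buzzer, spreader, socket, crystal, standoff only 3 to 5 are there at a start; the rules pass over those that are not, and their reading is None.
At some moment in a run one of buzzer, spreader, socket, crystal, standoff may be knocked a few centimetres aside while the robot is not near it.
It also fails if it takes over 210 s, if anything falls off the work surface, if the arm or the gripper's body presses on something with over 40 N, if the wrist force passes 120 N, or if a joint passes its speed limit or range.

## Robot

A 6-joint arm with a two-finger parallel gripper is mounted at the origin on the work surface. World frame = base frame: x ahead of the robot, y to its left, z up, the work surface at z = 0. Lengths are in m, angles in rad, forces in N, time in s.
With the tool pointing down it reaches from about 0.35 to 0.975 m from the base axis. Payload 4.9 kg.
Tool frame: the origin (TCP) lies at the very end of the fingers, on their centre line; the grasp point (between the pads) lies 19 mm behind it; z points along the fingers, y is the line along which they close (so a half turn about z gives the same grasp; the last joint's range is limited). The gripper opens to 85 mm and grips with 20 to 120 N. Pads are 22 mm wide; open, the fingers measure 114 mm over their backs; the gripper's body (76 mm by 85 mm) begins 54 mm behind the grasp point. The pads swing forward as they close: fully open they stand 13 mm farther back than shut.
Start: joints at [1.115, 0.053, 1.613, -0, 1.476, -0.119], TCP at [0.207, 0.59, 0.231] pointing down, gripper open.
Joint ranges: [-3.01, 3.01], [-1.01, 2.22], [0.06, 2.58], [-1.02, 4.17], [0.09, 2.62], [-3.14, 3.14]. Speed limits (rad/s): [2.57, 2.57, 3.14, 3.14, 3.14, 3.14].

## Interface

Orientations are given as a rotation vector (axis times angle).
In Python, from station import * gives the robot as it stands.
- The arm moves only by the shell command python3 -m crank 'ROWS' [OPENING] [FORCE]. ROWS is JSON, a list of rows, each an object with "offset": the shift along the tool's x, y, z in m, a list of three; "twist": the turn, a rotation vector about the tool's x, y, z in degrees, a list of three. In form: [{"offset": [x, y, z], "twist": [rx, ry, rz]}, ...]. A call has 1 to 20 rows; each row is the pose to reach, as a shift and turn from the pose commanded when the call began, along the tool's axes at that moment; what a row does not reach only later rows make up. A row lasts 1/8 s, in which the tool goes at most 62.5 mm and 10.7 degrees, less where a joint would pass 70% of its speed; a pose out of reach is approached as far as the arm can. A call with a gripper value outside its range is refused whole. OPENING is the opening, from 0 (shut) to 1 (fully open), set as the call begins (- or left out, the last holds). The fingers move at their own pace and stop on an object; FORCE is the grip in N (left out, the last holds). Time passes only in rows, so rows that repeat a pose let the fingers close. It gives the time, the measured TCP pose, the force, the opening and the grip force at its end, in the units of the state.
- get_obs(): the state, without advancing time (a new reading comes with each control period).
- get_image(name): name is "scene" or "top" or "wrist"; returns the picture (384x512x3 uint8, red, green, blue); there is no depth.
- get_calibration(name): a dict with "intrinsics" (3x3 intrinsics, pixels), "world_from_camera" (4x4, takes a point from camera to world coordinates); the wrist camera has in their place "tool_from_camera" (4x4, takes a point from camera to tool coordinates, whose origin is the TCP and whose axes are the flange's). Camera axes: x right, y up, looking along -z (the intrinsics and any distortion apply to the point x, -y, -z); pixel columns grow to the right and rows downward; lengths in m; the calibration is good to about 2 mm. A picture is of the moment at which its call begins: read the wrist's pose just before it. get_calibration takes no time and is no camera call.
- finish_job(): hands the job in; it is judged then, once.
Trained networks look in the newest picture that a camera, given by its name, has taken for a name from the list of things; names that differ only in an ending like _2 or _b are one class to them, and where a whole thing is asked for, a point or a joint stands for the part that bears it (a point fixed in the world has none). Each returns a list of dicts, best first, with "confidence" (0 to 1); they miss things now and then, are a little off and sometimes report something else, mostly with a low value. They report only what shows in the picture. A call takes as long as a camera call. They do not tell look-alikes from the thing itself.
- cut_out(query, camera): "region" (384x512 bool, what is visible of it) and "rect" ([centre column, centre row, width, height] in pixels, round what is visible of it).
The state is a dict: "t": time; "q": joint angles; "dq": joint speeds; "effort": joint torques, N m; "tool_pos": TCP position; "tool_rot": TCP orientation; "contact_force": force on the tool from outside, world axes, zero at the start; "wrist_torque": the same for the moment, N m; "opening": finger opening in m; "grip_force": force on a finger pad.
Only numpy, scipy, OpenCV 4.12 (cv2) and the standard library are available. Lean on these libraries where they do the work, as an engineer would, in place of code of your own. Each camera call takes 0.05 s, during which the arm holds its last target. There are 200 camera calls.

## Working session

There is one attempt and no reset: what is moved stays moved. The work goes in short steps, Python scripts to look and compute and a shell command to move; the robot and the scene stay as the last step left them, time stands still between calls to the robot, and variables do not carry over. Pictures are saved under pics/ and viewed, at most 14 in all, crops included, and the job is handed in when it is done.

```bash
ls; mkdir -p pics
python3 - <<'E'
from station import *
import cv2
o=get_obs(); print(o)
for n in("scene","top","wrist"):
    im=get_image(n); cv2.imwrite(f"pics/{n}0.png",im[:,:,::-1]); print(n,get_calibration(n))
E
```

```text
pics
{'t': 0.0, 'q': array([ 1.11497120e+00,  5.33446219e-02,  1.61429225e+00,  1.02005459e-05,
        1.47596713e+00, -1.19041389e-01]), 'dq': array([-0.00148445,  0.00085695,  0.00022374,  0.00022262,  0.00014956,
        0.00055867]), 'effort': array([ 1.44610326e-04, -3.93690634e+01, -3.70167124e+01, -1.29260175e-04,
        7.43972138e-03, -1.11121028e-05]), 'tool_pos': array([0.20628294, 0.58932742, 0.23007163]), 'tool_rot': array([-5.26426145e-01, -3.09658316e+00,  3.02472844e-03]), 'contact_force': array([-0.13003904,  0.29001643, -0.13876826]), 'wrist_torque': array([-0.02541395, -0.00811557,  0.0133388 ]), 'grip_force': 0.0, 'opening': 0.08562268095090168}
scene {'intrinsics': array([[418.20200139,   0.        , 251.64314758],
       [  0.        , 418.20200139, 191.25238055],
       [  0.        ,   0.        ,   1.        ]]), 'world_from_camera': array([[-0.2228043 , -0.80388383,  0.55147895,  1.09836711],
       [ 0.97483583, -0.17948325,  0.13221526,  0.14775986],
       [-0.00730447,  0.56705957,  0.8236444 ,  0.95602067],
       [ 0.        ,  0.        ,  0.       
[... 393 characters left out ...]
6.58966674e-06,  1.43303608e-01,  9.89678774e-01,
         1.07756509e+00],
       [ 0.00000000e+00,  0.00000000e+00,  0.00000000e+00,
         1.00000000e+00]])}
wrist {'intrinsics': array([[340.86118428,   0.        , 256.52565545],
       [  0.        , 340.86118428, 190.75118919],
       [  0.        ,   0.        ,   1.        ]]), 'tool_from_camera': array([[ 2.48956667e-04,  9.63610820e-01,  2.67309046e-01,
         6.77112295e-02],
       [ 9.99999944e-01, -1.79566576e-04, -2.84032129e-04,
        -2.40614737e-04],
       [-2.25696662e-04,  2.67309102e-01, -9.63610810e-01,
        -1.42245187e-01],
       [ 0.00000000e+00,  0.00000000e+00,  0.00000000e+00,
         1.00000000e+00]])}
```

View pics/top0.png

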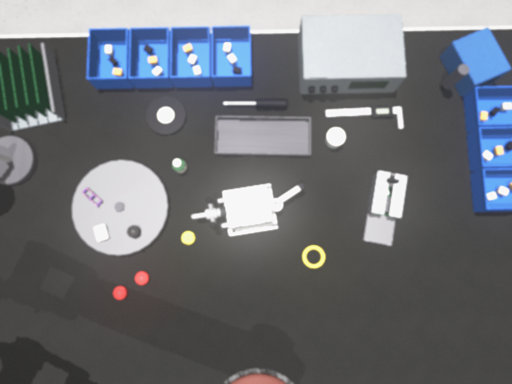

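View pics/scene0.png

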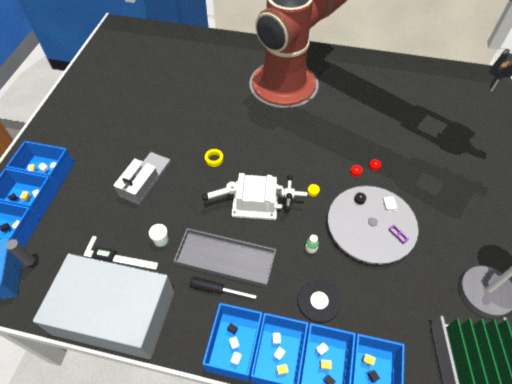

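The top view shows:
- turntable at (120,207), carrying the purple socket (93,197), a silver crystal (101,232) and a black buzzer (135,232)
- vise at (250,210), nut on its left at (205,214), lever on its right at (290,195)
- tray (263,136)
- cassette (388,205), mouth towards the bottom at (380,230)

The red discs (120,293) and (141,278) and the yellow disc (188,238) are look-alikes and stay where they are.

```bash
cat > h.py <<'E'
from station import *
import numpy as np, cv2
from scipy.spatial.transform import Rotation as R
def cam(n,o=None):
    c=get_calibration(n); K=np.array(c["intrinsics"])
    if n!="wrist": return K,np.array(c["world_from_camera"])
    o=o or get_obs(); T=np.eye(4); T[:3,:3]=R.from_rotvec(o["tool_rot"]).as_matrix(); T[:3,3]=o["tool_pos"]
    return K,T@np.array(c["tool_from_camera"])
def p2w(uv,z,C):
    K,T=C; uv=np.atleast_2d(np.asarray(uv,float))
    d=np.c_[(uv[:,0]-K[0,2])/K[0,0],-(uv[:,1]-K[1,2])/K[1,1],-np.ones(len(uv))]@T[:3,:3].T
    return T[:3,3]+d*((z-T[2,3])/d[:,2])[:,None]
def w2p(P,C):
    K,T=C; p=(np.atleast_2d(P)-T[:3,3])@T[:3,:3]; p=p/-p[:,2:]
    return np.c_[K[0,0]*p[:,0]+K[0,2],-K[1,1]*p[:,1]+K[1,2]]
def rect(region,z,C):
    """min-area rectangle (world) of a region seen at height z: centre, sides, long-side angle deg"""
    ys,xs=np.nonzero(region); W=p2w(np.c_[xs,ys],z,C)[:,:2]
    (c,s,a)=cv2.minAreaRect((W*1000).astype(np.float32))
    if s[0]<s[1]: s=s[::-1]; a+=90
    return np.round(np.array(c)/1000,4),np.round(s,1),round(((a+90)%180)-90,1)
def tip():
    o=get_obs(); M=R.from_rotvec(o["tool_rot"]).as_matrix()
    return o,M
def go(target,yaw=None):
    """offset in tool axes to bring TCP to target; yaw = wanted world direction (deg) of tool y, tool kept down"""
    o,M=tip(); d=M.T@(np.array(target)-o["tool_pos"]); r=[0,0,0]
    if yaw is not None:
        b=[]
        for y in (yaw,yaw+180):
            a=np.radians(y); Y=np.array([np.cos(a),np.sin(a),0]); Z=np.array([0,0,-1.]); X=np.cross(Y,Z)
            b.append(np.degrees(R.from_matrix(M.T@np.c_[X,Y,Z]).as_rotvec()))
        r=[np.round(x,1) for x in b]
    return np.round(d,4),r
E
python3 - <<'E'
from h import *
Z=dict(vise=.072,jaw=.072,nut=.052,lever=.052,cassette=.055,ejector_tab=.074,board_grip=.05,turntable=.025,buzzer_mid=.041,spreader_mid=.033,socket_mid=.034,crystal_mid=.038,standoff_mid=.037,tray=.02,flux=.058,screws=.045,reel=.01,driver=.02,caliper=.01,tape=.018)
for n in("top",):
    get_image(n);C=cam(n)
    for k,z in Z.items():
        for d in cut_out(k,n)[:3]:
            if d["confidence"]<.2: continue
            print(n,k,round(d["confidence"],2),np.round(d["rect"],0),*rect(d["region"],z,C))
E
```

```text
top vise 0.95 [249. 209. 113.  50.] [0.4801 0.0076] [267.  105.9] -81.0
top jaw 0.85 [232. 208.  19.  34.] [0.479  0.0549] [79.7 40. ] 8.0
top nut 0.65 [213. 215.  12.  30.] [0.4759 0.0983] [72.7 25.6] -0.1
top lever 0.77 [289. 197.  32.  28.] [ 0.5138 -0.0787] [94.  26.5] -48.8
top lever 0.26 [211. 214.  12.  32.] [0.4765 0.0989] [76.9 24.6] 7.8
top cassette 0.79 [386. 209.  41.  68.] [ 0.4806 -0.3045] [172.2  82.4] -13.6
top ejector_tab 0.63 [289. 197.  33.  27.] [ 0.5113 -0.0802] [94.4 24.6] -52.4
top ejector_tab 0.56 [135. 230.  18.  11.] [0.435  0.2708] [27.7 24.9] 62.8
top ejector_tab 0.4 [393. 181.  11.   6.] [ 0.5384 -0.3217] [23.1 14. ] 88.9
top board_grip 0.62 [389. 199.   5.  27.] [ 0.4953 -0.3145] [63.1 10.5] -9.4
top turntable 0.76 [124. 207.  98.  98.] [0.4975 0.317 ] [233.6 226.1] 88.9
top buzzer_mid 0.73 [388. 202.   8.  27.] [ 0.4962 -0.3177] [63.9 14.3] -12.7
top buzzer_mid 0.58 [135. 232.  16.  11.] [0.4368 0.2796] [30.9 28. ] 88.9
top buzzer_mid 0.47 [263. 138.  97.  45.] [ 0.6624 -0.0246] [228.5 100.2] 87.8
top socket_mid 0.54 [ 94. 197.  23.  19.] [0.5213 0.3841
[... 270 characters left out ...]
6.  49.] [0.4828 0.0095] [271.6 110.9] -82.8
top screws 0.59 [334. 139.  15.  21.] [ 0.6505 -0.1992] [44.8 40.8] -2.3
top screws 0.49 [390. 201.   4.  24.] [ 0.496  -0.3164] [58.5  7.6] -12.8
top reel 0.92 [167. 117.  41.  40.] [0.726  0.2149] [100.9  97.8] 34.3
top driver 0.73 [263. 136.  96.  45.] [ 0.6659 -0.0245] [235.  101.3] 88.9
top driver 0.72 [272. 103.  30.  10.] [ 0.7497 -0.046 ] [82.1 25.9] 88.9
top caliper 0.89 [364. 116.  77.  26.] [ 0.7276 -0.2805] [194.6  51. ] 80.7
top caliper 0.45 [ 92. 197.  21.  20.] [0.5248 0.3921] [57.  19.5] 47.6
top tape 0.54 [271. 102.  36.  11.] [ 0.7517 -0.0449] [84.8 23.4] 88.9
top tape 0.51 [315. 256.  24.  19.] [ 0.3712 -0.1395] [50.  46.9] 88.9
```

Run:
```python
from h import *
print(go([.47,-.30,.25],76.4))
```

```text
(array([-0.5427, -0.7528, -0.0187]), [array([ 0. ,  0. , -5.7]), array([  0. ,  -0. , 174.3])])
```

```bash
python3 -m crank '[{"offset":[-0.27,-0.376,-0.019],"twist":[0,0,-3]},{"offset":[-0.543,-0.753,-0.019],"twist":[0,0,-5.7]},{"offset":[-0.543,-0.753,-0.019],"twist":[0,0,-5.7]},{"offset":[-0.543,-0.753,-0.019],"twist":[0,0,-5.7]},{"offset":[-0.543,-0.753,-0.019],"twist":[0,0,-5.7]},{"offset":[-0.543,-0.753,-0.019],"twist":[0,0,-5.7]},{"offset":[-0.543,-0.753,-0.019],"twist":[0,0,-5.7]},{"offset":[-0.543,-0.753,-0.019],"twist":[0,0,-5.7]},{"offset":[-0.543,-0.753,-0.019],"twist":[0,0,-5.7]},{"offset":[-0.543,-0.753,-0.019],"twist":[0,0,-5.7]},{"offset":[-0.543,-0.753,-0.019],"twist":[0,0,-5.7]},{"offset":[-0.543,-0.753,-0.019],"twist":[0,0,-5.7]},{"offset":[-0.543,-0.753,-0.019],"twist":[0,0,-5.7]},{"offset":[-0.543,-0.753,-0.019],"twist":[0,0,-5.7]},{"offset":[-0.543,-0.753,-0.019],"twist":[0,0,-5.7]},{"offset":[-0.543,-0.753,-0.019],"twist":[0,0,-5.7]},{"offset":[-0.543,-0.753,-0.019],"twist":[0,0,-5.7]},{"offset":[-0.543,-0.753,-0.019],"twist":[0,0,-5.7]},{"offset":[-0.543,-0.753,-0.019],"twist":[0,0,-5.7]},{"offset":[-0.543,-0.753,-0.019],"twist":[0,0,-5.7]}]' 0 | tail -c 600
cat > look.py <<'E'
import sys
from h import *
Z=dict(vise=.072,jaw=.072,nut=.052,lever=.052,cassette=.055,ejector_tab=.074,board_grip=.047,board_mid=.017,buzzer_mid=.041,socket_mid=.034,crystal_mid=.038,standoff_mid=.037,spreader_mid=.033,tray=.02)
def look(name,keys,camn="wrist"):
    C=cam(camn); im=get_image(camn); cv2.imwrite(f"pics/{name}.png",im[:,:,::-1])
    for k in keys:
        for d in cut_out(k,camn)[:2]:
            print(k,round(d["confidence"],2),np.round(d["rect"],0),*rect(d["region"],Z[k],C))
if __name__=="__main__": look(sys.argv[1],sys.argv[2:])
E
python3 look.py cass1 cassette ejector_tab board_grip board_mid
```

```text
t: 3.7
tool_pos: [0.4702, -0.2996, 0.2506]
tool_rot: [0.37, 3.119, -0.001]
contact_force: [0.6, 0.4, 0.0]
opening: 0.0001
grip_force: 0.0
cassette 0.81 [251. 170.  72. 161.] [ 0.4785 -0.3092] [160.9  70.1] -12.3
cassette 0.64 [475. 155.  73.  75.] [ 0.5131 -0.0815] [94.4 32.5] -49.0
ejector_tab 0.67 [252. 228.  14.  21.] [ 0.5251 -0.3229] [24.2 12.3] -72.1
board_grip 0.73 [249. 188.  46.  61.] [ 0.4939 -0.3129] [65.3 42.1] -13.5
board_grip 0.46 [475. 129.  74. 131.] [ 0.49   -0.0807] [118.7  75. ] -2.2
board_mid 0.71 [250. 187.  47.  64.] [ 0.5017 -0.3139] [69.5 49.1] -11.9
```

View pics/cass1.png

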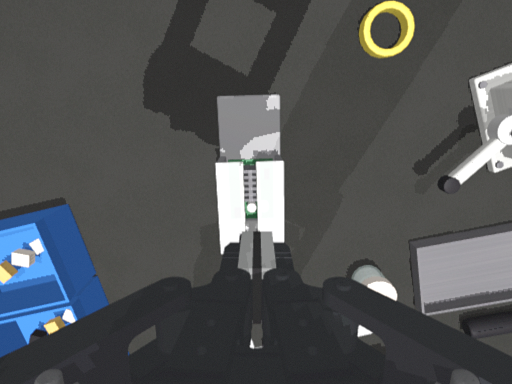

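The wrist view shows the apron (218–280, row 96) and the case mouth at (216–284, row 161). Fins show through the slot at (250,185), and the tab is hidden behind the fingers.

Run:
```python
from h import *
C=cam("wrist")
a=p2w([[218,97],[280,95]],.015,C); m=p2w([[216,162],[284,162]],.055,C)
print(a,m); am=a.mean(0)[:2]; mm=m.mean(0)[:2]
v=am-mm; L=np.linalg.norm(v); v/=L; print("len",L,"ang of -x",np.degrees(np.arctan2(v[1],v[0])),"width",np.linalg.norm(m[0]-m[1]))
w=m[1]-m[0]; print("ang y",np.degrees(np.arctan2(w[1],w[0])))
o=mm-v*.05; print("origin",o)
Ct=cam("top"); im=get_image("top")
# dark pixels near the tab in top, zoomed crop
cv2.imwrite("pics/tabcrop.png",cv2.resize(im[150:260,340:440,::-1],None,fx=5,fy=5,interpolation=cv2.INTER_CUBIC))
print(p2w([[392,180]],.074,Ct), get_obs()["q"])
```

```text
[[ 0.39547536 -0.32461596  0.015     ]
 [ 0.40900974 -0.25979923  0.015     ]] [[ 0.45667491 -0.33893516  0.055     ]
 [ 0.47270473 -0.27255049  0.055     ]]
len 0.06389729356465566 ang of -x 167.7705032038378 width 0.06829261075494368
ang y 76.42472502224754
origin [ 0.51355517 -0.31633422]
[[ 0.54072864 -0.31947108  0.074     ]] [-7.01656507e-01 -1.18179663e-01  1.74820344e+00  1.21177271e-05
  1.51158064e+00 -2.03520287e+00]
```

View pics/tabcrop.png

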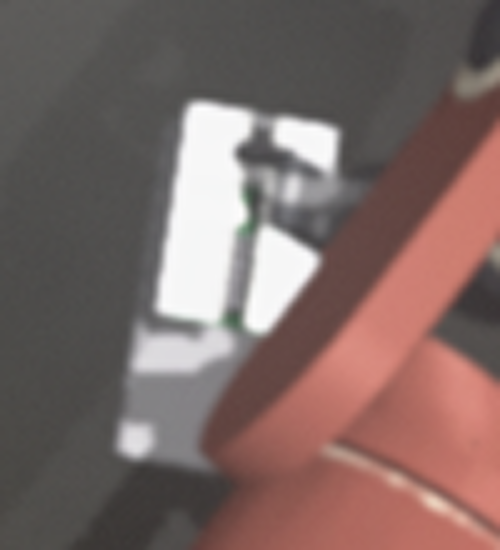

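The case length (64 mm) and width (68 mm) match the description, so the cassette origin is about (0.5135,-0.3163) with yaw -13°. The crop shows the tab at (262,152), i.e. x = +27 mm in the cassette frame.

Run:
```python
from h import *
print(go([.564,-.3275,.11],77)); print(go([.564,-.3275,.062],77))
```

```text
(array([-0.0976, -0.0045,  0.1403]), [array([ 0. , -0. , -0.6]), array([ -0. ,  -0. , 179.4])])
(array([-0.0976, -0.0045,  0.1883]), [array([ 0. , -0. , -0.6]), array([ -0. ,  -0. , 179.4])])
```

```bash
python3 -m crank '[{"offset":[-0.05,-0.002,0.05],"twist":[0,0,-0.6]},{"offset":[-0.098,-0.0045,0.1],"twist":[0,0,-0.6]},{"offset":[-0.098,-0.0045,0.14],"twist":[0,0,-0.6]},{"offset":[-0.098,-0.0045,0.165],"twist":[0,0,-0.6]},{"offset":[-0.098,-0.0045,0.18],"twist":[0,0,-0.6]},{"offset":[-0.098,-0.0045,0.188],"twist":[0,0,-0.6]},{"offset":[-0.098,-0.0045,0.188],"twist":[0,0,-0.6]},{"offset":[-0.094,-0.0045,0.188],"twist":[0,0,-0.6]},{"offset":[-0.088,-0.0045,0.188],"twist":[0,0,-0.6]},{"offset":[-0.08,-0.0045,0.188],"twist":[0,0,-0.6]},{"offset":[-0.07,-0.0045,0.188],"twist":[0,0,-0.6]},{"offset":[-0.07,-0.0045,0.188],"twist":[0,0,-0.6]}]'
```

```text
t: 5.5
tool_pos: [0.5381, -0.3222, 0.064]
tool_rot: [0.356, 3.117, -0.004]
contact_force: [4.0, -2.8, -0.6]
opening: 0.0002
grip_force: 2.6
```

```bash
python3 -m crank '[{"offset":[0.006,0,0.001],"twist":[0,0,0]},{"offset":[0.012,0,0.001],"twist":[0,0,0]},{"offset":[0.018,0,0.001],"twist":[0,0,0]},{"offset":[0.023,0,0.001],"twist":[0,0,0]},{"offset":[0.027,0,0.001],"twist":[0,0,0]},{"offset":[0.027,0,0.001],"twist":[0,0,0]}]'
python3 -m crank '[{"offset":[0.002,0,0],"twist":[0,0,0]},{"offset":[0.004,0,0],"twist":[0,0,0]},{"offset":[0.005,0,0],"twist":[0,0,0]},{"offset":[0.005,0,0],"twist":[0,0,0]}]'
```

```text
t: 6.25
tool_pos: [0.5135, -0.317, 0.064]
tool_rot: [0.355, 3.113, -0.007]
contact_force: [7.2, -3.8, 1.5]
opening: 0.0001
grip_force: 4.0
t: 6.75
tool_pos: [0.5091, -0.3161, 0.064]
tool_rot: [0.355, 3.112, -0.007]
contact_force: [8.1, -4.5, 0.1]
opening: 0.0002
grip_force: 4.5
```

```bash
python3 -m crank '[{"offset":[0.002,0,0],"twist":[0,0,0]},{"offset":[0.004,0,0],"twist":[0,0,0]},{"offset":[0.004,0,0],"twist":[0,0,0]}]'
python3 -m crank '[{"offset":[0.002,0,0],"twist":[0,0,0]},{"offset":[0.004,0,0],"twist":[0,0,0]},{"offset":[0.004,0,0],"twist":[0,0,0]}]'
```

```text
t: 7.12
tool_pos: [0.5061, -0.3155, 0.0641]
tool_rot: [0.355, 3.109, -0.008]
contact_force: [11.7, -5.2, -2.4]
opening: -0.0
grip_force: 6.4
t: 7.5
tool_pos: [0.5058, -0.3154, 0.0645]
tool_rot: [0.355, 3.1, -0.012]
contact_force: [25.0, -7.6, -10.3]
opening: 0.0001
grip_force: 12.9
```

```bash
python3 - <<'E'
from h import *
print(go([.50,-.313,.19],77))
E
python3 -m crank '[{"offset":[-0.006,0,0],"twist":[0,0,0]},{"offset":[-0.02,0,0],"twist":[0,0,0]},{"offset":[-0.04,0,0],"twist":[0,0,0]},{"offset":[-0.06,0,0],"twist":[0,0,0]},{"offset":[-0.068,0,0],"twist":[0,0,0]},{"offset":[-0.068,0,-0.04],"twist":[0,0,0]},{"offset":[-0.03,0,-0.10],"twist":[0,0,0]},{"offset":[0.006,0,-0.126],"twist":[0,0,0]},{"offset":[0.006,0,-0.126],"twist":[0,0,0]},{"offset":[0.006,0,-0.126],"twist":[0,0,0]}]' 0.5
python3 look.py cass2 board_grip board_mid ejector_tab
```

```text
(array([ 0.0034,  0.0004, -0.1256]), [array([-0.3,  1.3, -0.1]), array([  2. ,   0.4, 179.9])])
t: 8.75
tool_pos: [0.4918, -0.3104, 0.1866]
tool_rot: [-0.356, -3.12, -0.001]
contact_force: [0.5, -0.2, -0.2]
opening: 0.0428
grip_force: 0.0
board_grip 0.79 [252. 129.  62.  83.] [ 0.4516 -0.3031] [64.2 45.3] -12.0
board_grip 0.28 [257. 238.  30.  36.] [ 0.5435 -0.3234] [30.8 27.8] -13.0
board_mid 0.82 [254. 130.  56.  82.] [ 0.454  -0.3041] [69.7 49.7] -13.0
ejector_tab 0.69 [258. 235.  27.  31.] [ 0.5321 -0.3208] [27.8 25.2] -12.4
```

View pics/cass2.png

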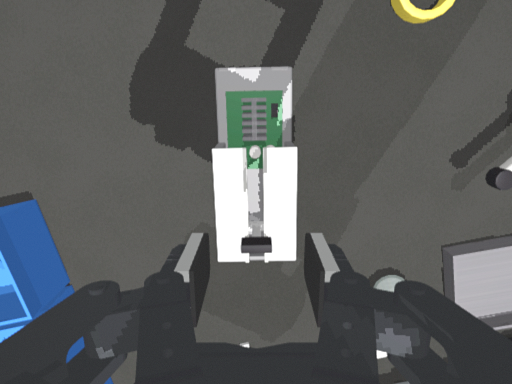

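The board is out. The heatsink is at (254.5,119), before the mouth at row 148, and the tab has sprung back to (257,245).

Run:
```python
from h import *
C=cam("wrist"); print(p2w([[254.5,119],[243,98],[267,98],[243,140],[267,140]],.047,C).round(4))
print(go([.4425,-.3007,.10],77),go([.4425,-.3007,.025],77))
```

```text
[[ 0.4427 -0.3005  0.047 ]
 [ 0.4247 -0.3057  0.047 ]
 [ 0.4289 -0.2871  0.047 ]
 [ 0.457  -0.3135  0.047 ]
 [ 0.4614 -0.2943  0.047 ]]
(array([ 0.0502, -0.0019,  0.0855]), [array([ 0.1, -0.2,  0. ]), array([ 3.0e-01,  1.0e-01, -1.8e+02])]) (array([ 0.05  , -0.002 ,  0.1605]), [array([ 0.1, -0.2,  0. ]), array([ 3.0e-01,  1.0e-01, -1.8e+02])])
```

```bash
python3 -m crank '[{"offset":[0.05,-0.002,0.04],"twist":[0,0,0]},{"offset":[0.05,-0.002,0.085],"twist":[0,0,0]},{"offset":[0.05,-0.002,0.12],"twist":[0,0,0]},{"offset":[0.05,-0.002,0.145],"twist":[0,0,0]},{"offset":[0.05,-0.002,0.16],"twist":[0,0,0]},{"offset":[0.05,-0.002,0.16],"twist":[0,0,0]}]'
python3 -m crank '[{"offset":[0,0,0],"twist":[0,0,0]},{"offset":[0,0,0],"twist":[0,0,0]},{"offset":[0,0,0],"twist":[0,0,0]},{"offset":[0,0,0],"twist":[0,0,0]},{"offset":[0,0,0],"twist":[0,0,0]}]' 0 40
```

```text
t: 9.7
tool_pos: [0.4425, -0.3007, 0.0258]
tool_rot: [-0.355, -3.119, -0.003]
contact_force: [-0.2, 0.7, -0.3]
opening: 0.0425
grip_force: 0.0
t: 10.32
tool_pos: [0.4441, -0.3023, 0.0288]
tool_rot: [0.355, 3.119, -0.002]
contact_force: [-0.4, 0.1, 5.6]
opening: 0.019
grip_force: 41.3
```

```bash
python3 -m crank '[{"offset":[0.005,0,-0.001],"twist":[0,0,0]},{"offset":[0.015,0,-0.002],"twist":[0,0,0]},{"offset":[0.03,0,-0.002],"twist":[0,0,0]},{"offset":[0.04,0,-0.002],"twist":[0,0,0]},{"offset":[0.04,0,-0.04],"twist":[0,0,0]},{"offset":[0.04,0,-0.09],"twist":[0,0,0]},{"offset":[0.04,0,-0.14],"twist":[0,0,0]},{"offset":[0.04,0,-0.17],"twist":[0,0,0]},{"offset":[0.04,0,-0.17],"twist":[0,0,0]}]'
python3 look.py held board_mid board_grip
```

```text
t: 11.45
tool_pos: [0.4047, -0.2934, 0.1998]
tool_rot: [0.356, 3.117, -0.005]
contact_force: [0.5, -0.4, -0.5]
opening: 0.0189
grip_force: 40.5
board_mid 0.97 [258. 256. 113. 137.] [ 0.5002 -0.3156] [152.5 106.5] -11.8
board_grip 0.73 [256. 254. 110. 132.] [ 0.4856 -0.3124] [138.2  95.7] -12.5
```

View pics/held.png

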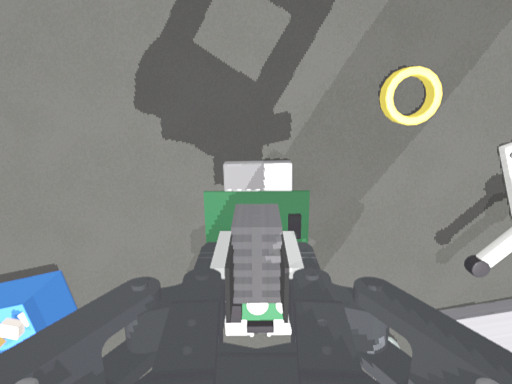

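The board is held by the heatsink. Its front edge is at row 191, from column 205 to 310.

Run:
```python
from h import *
o,M=tip(); C=cam("wrist")
for z in (.185,.19,.195,.2):
    P=p2w([[205,192],[310,191]],z,C); print(z,np.linalg.norm(P[0]-P[1]).round(4),((P-o["tool_pos"])@M).round(4).tolist())
Ct=cam("top"); print(go([.40,-.0,.25],98), o["q"])
```

```text
0.185 0.0486 [[0.025, -0.024, 0.0097], [0.0254, 0.0246, 0.0098]]
0.19 0.047 [[0.0264, -0.0233, 0.0047], [0.0268, 0.0238, 0.0048]]
0.195 0.0454 [[0.0278, -0.0225, -0.0002], [0.0282, 0.023, -0.0002]]
0.2 0.0438 [[0.0292, -0.0217, -0.0052], [0.0296, 0.0221, -0.0051]]
(array([ 0.0687,  0.2835, -0.0545]), [array([  0.2,  -0.2, -21. ]), array([ -0.2,  -0.2, 159. ])]) [-7.75940680e-01 -2.31880890e-01  1.94084083e+00 -8.33298707e-05
  1.43668399e+00 -2.11970768e+00]
```

Run:
```python
from h import *
print(go([.55,0,.27],98))
```

```text
(array([-0.0774,  0.3173, -0.0749]), [array([  0.2,  -0.2, -21. ]), array([ -0.2,  -0.2, 159. ])])
```

```bash
python3 -m crank '[{"offset":[-0.01,0.05,-0.05],"twist":[0,0,-4]},{"offset":[-0.03,0.11,-0.07],"twist":[0,0,-10]},{"offset":[-0.05,0.17,-0.075],"twist":[0,0,-16]},{"offset":[-0.06,0.23,-0.075],"twist":[0,0,-21]},{"offset":[-0.07,0.28,-0.075],"twist":[0,0,-21]},{"offset":[-0.077,0.317,-0.075],"twist":[0,0,-21]},{"offset":[-0.077,0.317,-0.075],"twist":[0,0,-21]},{"offset":[-0.077,0.317,-0.075],"twist":[0,0,-21]},{"offset":[-0.077,0.317,-0.075],"twist":[0,0,-21]}]'
python3 look.py vise1 vise jaw nut lever tray
python3 - <<'E'
import cv2
im=cv2.imread("pics/vise1.png"); cv2.imwrite("pics/vise1b.png",cv2.resize(im[0:230,80:460],None,fx=2.1,fy=2.1,interpolation=cv2.INTER_CUBIC))
E
```

```text
t: 12.72
tool_pos: [0.5499, -0.002, 0.2714]
tool_rot: [0.217, -3.133, -0.0]
contact_force: [0.8, 0.0, -1.1]
opening: 0.0189
grip_force: 40.5
vise 0.72 [277. 102. 266. 100.] [0.4864 0.0089] [259.4  93. ] -82.1
jaw 0.69 [325. 103.  44.  86.] [0.4808 0.0559] [79.1 40.5] 8.0
nut 0.71 [227. 234. 197.  81.] [ 0.6516 -0.0231] [216.2  93.9] 88.0
nut 0.68 [364. 102.  39.  76.] [0.475 0.099] [77.7 33.3] 7.9
lever 0.66 [189. 118.  85.  56.] [ 0.5108 -0.0814] [98.1 29.1] -58.1
tray 0.95 [228. 234. 197.  86.] [ 0.6665 -0.024 ] [234.8 101.6] 88.0
```

View pics/vise1b.png

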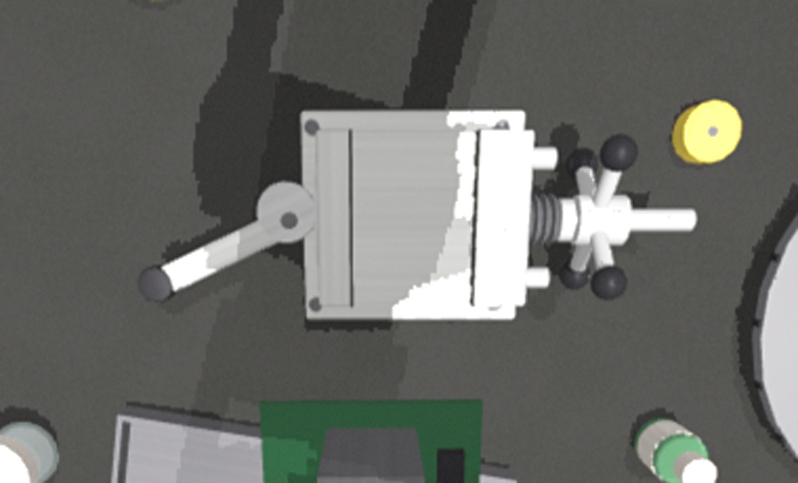

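The view shows the open lever with its end at crop (156,283), the bed between the jaw faces at x≈352 and x≈478, and the nut hub at (605,220) with four balls.

Run:
```python
from h import *
C=cam("wrist"); f=lambda p:np.array(p)/2.1+[80,0]
F=p2w(f([[351,130],[352,306]]),.072,C); J=p2w(f([[479,130],[473,306]]),.072,C)
print("fixed",F.round(4).tolist(),"jaw",J.round(4).tolist())
for E in (F,J):
    d=E[0]-E[1]; print("ang",np.degrees(np.arctan2(-d[1],-d[0])),np.linalg.norm(d))
yh=np.array([-np.sin(np.radians(8)),np.cos(np.radians(8))]); xh=np.array([yh[1],-yh[0]])
print("gap",(J-F)[:,:2]@yh)
o=F.mean(0)[:2]+.028*yh; print("origin",o)
H=p2w(f([[605,220]]),.06,C)[0,:2]; print("hub in vise",(H-o)@xh,(H-o)@yh)
for n,p in dict(a=(619,152),b=(609,283),c=(582,162),d=(574,277)).items():
    for z in (.024,.080): q=p2w(f([p]),z,C)[0,:2]; print(n,z,((q-o)@xh).round(4),((q-o)@yh).round(4))
L=p2w(f([[156,283]]),.059,C)[0,:2]; print("lever end",(L-o)@xh,(L-o)@yh)
Cd=cut_out("vise","wrist")
```

```text
fixed [[0.4538, -0.0241, 0.072], [0.5322, -0.0132, 0.072]] jaw [[0.4458, 0.0329, 0.072], [0.5242, 0.0443, 0.072]]
ang 7.891366799614762 0.07923003494330731
ang 8.207275557899868 0.0792263043675259
gap [0.05755464 0.05799148]
origin [0.48909742 0.00910959]
hub in vise -7.931751679897389e-06 0.09349922339329497
a 0.024 -0.0332 0.1092
a 0.08 -0.0297 0.0908
b 0.024 0.034 0.11
b 0.08 0.0279 0.0915
c 0.024 -0.0283 0.0905
c 0.08 -0.0255 0.0748
d 0.024 0.0307 0.0908
d 0.08 0.0251 0.075
lever end 0.030031835303011577 -0.1250161950129128
```

The pose checks out: gap 57.7 mm, lever length 73.4 mm, hub on the axis. Nut ≈ 0.80 rad and lever ≈ 0.1 rad. I'm placing the board now.

Run:
```python
from h import *
print(go([.4788,.0082,.11],98.05),go([.4788,.0082,.080],98.05))
```

```text
(array([0.0697, 0.0193, 0.1624]), [array([-0. ,  0. , -0.1]), array([  0. ,   0. , 179.9])]) (array([0.0697, 0.0193, 0.1924]), [array([-0. ,  0. , -0.1]), array([  0. ,   0. , 179.9])])
```

```bash
python3 -m crank '[{"offset":[0.05,0.015,0.03],"twist":[0,0,-0.1]},{"offset":[0.0697,0.0193,0.08],"twist":[0,0,-0.1]},{"offset":[0.0697,0.0193,0.12],"twist":[0,0,-0.1]},{"offset":[0.0697,0.0193,0.15],"twist":[0,0,-0.1]},{"offset":[0.0697,0.0193,0.165],"twist":[0,0,-0.1]},{"offset":[0.0697,0.0193,0.165],"twist":[0,0,-0.1]}]'
python3 - <<'E'
from h import *
print(go([.4788,.0082,.081],98.05))
E
```

```text
t: 13.82
tool_pos: [0.4784, 0.0085, 0.1067]
tool_rot: [0.222, -3.132, -0.001]
contact_force: [0.3, 0.4, -1.2]
opening: 0.0189
grip_force: 40.5
(array([-0.0004, -0.0004,  0.0257]), [array([ 0. , -0.1,  0. ]), array([   0.2,    0. , -180. ])])
```

```bash
python3 -m crank '[{"offset":[0,0,0.008],"twist":[0,0,0]},{"offset":[0,0,0.015],"twist":[0,0,0]},{"offset":[0,0,0.021],"twist":[0,0,0]},{"offset":[0,0,0.026],"twist":[0,0,0]},{"offset":[0,0,0.026],"twist":[0,0,0]}]'; python3 -m crank '[{"offset":[0,0,0.0015],"twist":[0,0,0]},{"offset":[0,0,0.003],"twist":[0,0,0]},{"offset":[0,0,0.003],"twist":[0,0,0]}]'
```

```text
t: 14.45
tool_pos: [0.4784, 0.0086, 0.0808]
tool_rot: [0.222, -3.133, -0.0]
contact_force: [-0.8, 0.1, -0.8]
opening: 0.0191
grip_force: 40.5
t: 14.82
tool_pos: [0.4788, 0.0085, 0.0783]
tool_rot: [0.222, -3.134, -0.0]
contact_force: [-0.3, -0.4, -1.0]
opening: 0.0192
grip_force: 40.5
```

```bash
python3 -m crank '[{"offset":[0,0,0.001],"twist":[0,0,0]},{"offset":[0,0,0.002],"twist":[0,0,0]},{"offset":[0,0,0.002],"twist":[0,0,0]}]'; python3 -m crank '[{"offset":[0,0,0.001],"twist":[0,0,0]},{"offset":[0,0,0.002],"twist":[0,0,0]},{"offset":[0,0,0.002],"twist":[0,0,0]}]'
```

```text
t: 15.2
tool_pos: [0.479, 0.0085, 0.0777]
tool_rot: [0.222, -3.133, 0.0]
contact_force: [-5.0, 0.8, 8.1]
opening: 0.019
grip_force: 41.7
t: 15.58
tool_pos: [0.479, 0.0085, 0.0777]
tool_rot: [0.222, -3.132, 0.0]
contact_force: [-11.8, 0.8, 20.1]
opening: 0.0192
grip_force: 43.2
```

```bash
python3 -m crank '[{"offset":[0,0,-0.0035],"twist":[0,0,0]},{"offset":[0,0,-0.0035],"twist":[0,0,0]}]'; python3 -m crank '[{"offset":[0,0,0],"twist":[0,0,0]},{"offset":[0,0,0],"twist":[0,0,0]},{"offset":[0,0,0],"twist":[0,0,0]},{"offset":[0,0,-0.03],"twist":[0,0,0]},{"offset":[0,0,-0.08],"twist":[0,0,0]},{"offset":[-0.06,0,-0.14],"twist":[0,0,0]},{"offset":[-0.1,0,-0.17],"twist":[0,0,0]},{"offset":[-0.1,0,-0.17],"twist":[0,0,0]},{"offset":[-0.1,0,-0.17],"twist":[0,0,0]}]' 0.45
python3 look.py placed board_mid jaw
python3 - <<'E'
import cv2
im=cv2.imread("pics/placed.png"); cv2.imwrite("pics/placedb.png",cv2.resize(im[0:230,80:460],None,fx=2.1,fy=2.1,interpolation=cv2.INTER_CUBIC))
E
```

```text
t: 15.82
tool_pos: [0.479, 0.0085, 0.078]
tool_rot: [-0.222, 3.133, -0.0]
contact_force: [0.2, -0.7, -1.3]
opening: 0.0193
grip_force: 40.5
t: 16.95
tool_pos: [0.5775, 0.0226, 0.2471]
tool_rot: [0.222, -3.132, -0.0]
contact_force: [-0.7, -0.5, -0.6]
opening: 0.0384
grip_force: 0.0
board_mid 0.72 [257.  72.  61.  86.] [0.486  0.0098] [81.1 58.8] 8.2
jaw 0.65 [309.  68.  48.  99.] [0.4808 0.0568] [78.8 41.5] 8.1
```

View pics/placedb.png

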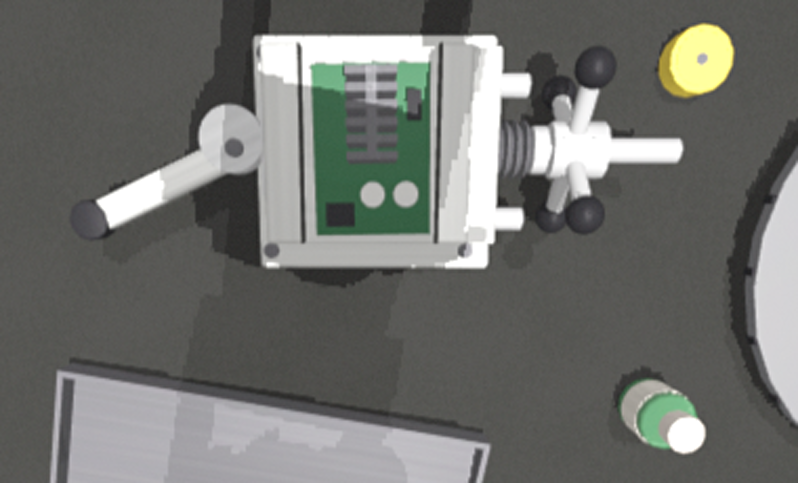

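The board lies flat on the bed, clear of both jaws (crop 300–440). Next is the nut.

Run:
```python
from h import *
print(go([.5291,.1046,.115],98.05),go([.5291,.1046,.070],98.05))
```

```text
(array([0.0343, 0.0877, 0.1306]), [array([ 0. , -0.2,  0. ]), array([ 4.0e-01,  1.0e-01, -1.8e+02])]) (array([0.0342, 0.0877, 0.1756]), [array([ 0. , -0.2,  0. ]), array([ 4.0e-01,  1.0e-01, -1.8e+02])])
```

```bash
python3 -m crank '[{"offset":[0.02,0.05,0.03],"twist":[0,0,0]},{"offset":[0.034,0.0877,0.08],"twist":[0,0,0]},{"offset":[0.034,0.0877,0.13],"twist":[0,0,0]},{"offset":[0.034,0.0877,0.16],"twist":[0,0,0]},{"offset":[0.034,0.0877,0.1756],"twist":[0,0,0]},{"offset":[0.034,0.0877,0.1756],"twist":[0,0,0]},{"offset":[0.042,0.0877,0.1756],"twist":[0,0,0]},{"offset":[0.049,0.0877,0.1756],"twist":[0,0,0]},{"offset":[0.056,0.0877,0.1756],"twist":[0,0,0]},{"offset":[0.063,0.0877,0.1756],"twist":[0,0,0]},{"offset":[0.063,0.0877,0.1756],"twist":[0,0,0]}]' 0
python3 -m crank '[{"offset":[0.007,0,0],"twist":[0,0,0]},{"offset":[0.014,0,0],"twist":[0,0,0]},{"offset":[0.021,0,0],"twist":[0,0,0]},{"offset":[0.028,0,0],"twist":[0,0,0]},{"offset":[0.036,0,0],"twist":[0,0,0]},{"offset":[0.036,0,0],"twist":[0,0,0]}]'
python3 - <<'E'
from h import *
o=get_obs(); a=np.radians(8.05); d=o["tool_pos"][:2]-[.4891,.0091]
print("finger in vise",d@[np.cos(a),np.sin(a)],d@[-np.sin(a),np.cos(a)],o["tool_pos"][2])
E
```

```text
t: 18.48
tool_pos: [0.5123, 0.1014, 0.0807]
tool_rot: [-0.219, 3.109, 0.002]
contact_force: [12.2, 2.4, 10.8]
opening: -0.0001
grip_force: 6.4
t: 19.23
tool_pos: [0.4705, 0.0954, 0.0757]
tool_rot: [-0.221, 3.124, -0.001]
contact_force: [4.7, -0.3, 3.0]
opening: 0.0002
grip_force: 3.1
finger in vise -0.00630971120532539 0.08803002641178417 0.07565091846099486
```

```bash
python3 -m crank '[{"offset":[0.003,0,0],"twist":[0,0,0]},{"offset":[0.003,0,0],"twist":[0,0,0]},{"offset":[0,0,-0.03],"twist":[0,0,0]},{"offset":[-0.01,0,-0.06],"twist":[0,0,0]},{"offset":[-0.06,0,-0.1],"twist":[0,0,0]},{"offset":[-0.12,0,-0.14],"twist":[0,0,0]},{"offset":[-0.12,-0.02,-0.15],"twist":[0,0,0]},{"offset":[-0.12,-0.02,-0.15],"twist":[0,0,0]},{"offset":[-0.12,-0.02,-0.15],"twist":[0,0,0]}]'
cat > nut.py <<'E'
import sys
from h import *
C=cam("wrist"); o=get_obs(); im=get_image("wrist"); cv2.imwrite("pics/nut_%s.png"%sys.argv[1],im[:,:,::-1])
a=np.radians(8.05); xh=np.array([np.cos(a),np.sin(a)]); yh=np.array([-np.sin(a),np.cos(a)]); O=np.array([.4891,.0091])
# dark blobs in the nut area -> vise frame at assumed heights
c=w2p([*(O+.09*yh),.08],C)[0]; print("nut px",c.round())
g=im.max(2); m=(g<60).astype(np.uint8)
n,l,s,ce=cv2.connectedComponentsWithStats(m)
for i in range(1,n):
    if 40<s[i,4]<900 and np.linalg.norm(ce[i]-c)<70:
        r=[]
        for z in (.024,.052,.08,.092):
            q=p2w([ce[i]],z,C)[0,:2]-O; r.append((z,(1000*q@xh).round(0),(1000*q@yh).round(0)))
        print(ce[i].round(1),s[i,2:5],r)
for d in cut_out("jaw","wrist")[:1]: 
    c,_,_=rect(d["region"],.072,C); print("jaw mid vise",d["confidence"],(c-O)@xh,(c-O)@yh)
x,y=[int(v) for v in w2p([*(O+.06*yh),.06],C)[0]]
x0=max(0,min(412,x-100)); y0=max(0,y-90)
cv2.imwrite("pics/nutb_%s.png"%sys.argv[1],cv2.resize(im[y0:y0+160,x0:x0+200,::-1],None,fx=3,fy=3,interpolation=cv2.INTER_CUBIC)); print("crop origin",x0,y0)
E
python3 nut.py 1
```

```text
t: 20.35
tool_pos: [0.5873, 0.0924, 0.2206]
tool_rot: [0.221, -3.131, -0.001]
contact_force: [0.5, -0.1, -0.9]
opening: -0.0002
grip_force: 0.0
nut px [284.  41.]
[281.1  11.7] [ 34  29 551] [(0.024, np.float64(-33.0), np.float64(91.0)), (0.052, np.float64(-27.0), np.float64(89.0)), (0.08, np.float64(-21.0), np.float64(87.0)), (0.092, np.float64(-18.0), np.float64(86.0))]
jaw mid vise 0.79 0.0038373473004965964 0.04712700675510139
crop origin 146 0
```

View pics/nutb_1.png

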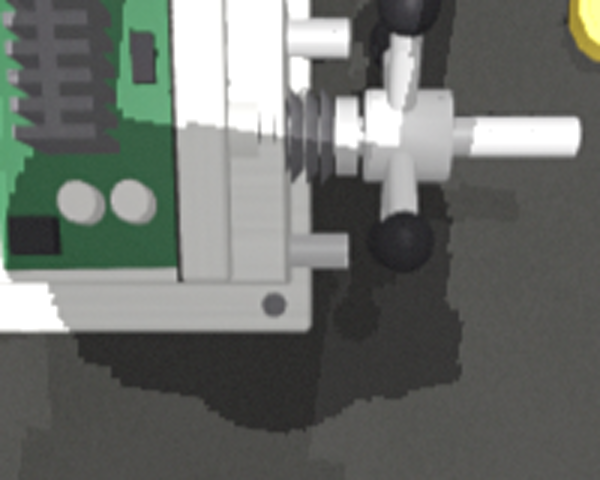

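Run:
```python
from h import *
from scipy.optimize import least_squares
C=cam("wrist"); a=np.radians(8.05); xh=np.array([np.cos(a),np.sin(a)]); yh=np.array([-np.sin(a),np.cos(a)]); O=np.array([.4891,.0091])
B=np.array([[409/3+146,4/3],[401/3+146,240/3]])
def bp(ph,y): return np.array([[*(O-.04*np.sin(p)*xh+y*yh),.052+.04*np.cos(p)] for p in (ph,ph-np.pi/2)])
r=least_squares(lambda v:(w2p(bp(*v),C)-B).ravel(),[.8,.09]); print(np.degrees(r.x[0]),r.x[1],r.fun)
for p in ([178/3+146,100/3],[181/3+146,280/3]): 
    q=p2w([p],.072,C)[0,:2]-O; print("face",q@xh,q@yh)
```

```text
44.18917135047365 0.08763952218250212 [-0.53499485 -0.56598381  0.56828243  0.54818623]
face -0.00692644881269633 0.02863205329953877
face 0.038394414645713686 0.027710618721725016
```

The fit gives arms at 44°, so nut ≈ 2.34 rad. Two more strokes are needed, 90° and 63°.

Run:
```python
from h import *
print(go([.5296,.1016,.068],98.05))
```

```text
(array([0.0553, 0.0169, 0.1527]), [array([ 0. , -0.2,  0.1]), array([   0.3,    0. , -179.9])])
```

```bash
python3 -m crank '[{"offset":[0.055,0.017,0.04],"twist":[0,0,0]},{"offset":[0.055,0.017,0.09],"twist":[0,0,0]},{"offset":[0.055,0.017,0.13],"twist":[0,0,0]},{"offset":[0.055,0.017,0.153],"twist":[0,0,0]},{"offset":[0.055,0.017,0.153],"twist":[0,0,0]},{"offset":[0.065,0.017,0.153],"twist":[0,0,0]},{"offset":[0.072,0.017,0.153],"twist":[0,0,0]},{"offset":[0.079,0.017,0.153],"twist":[0,0,0]},{"offset":[0.086,0.017,0.153],"twist":[0,0,0]},{"offset":[0.093,0.017,0.153],"twist":[0,0,0]},{"offset":[0.1,0.017,0.153],"twist":[0,0,0]},{"offset":[0.107,0.017,0.153],"twist":[0,0,0]},{"offset":[0.114,0.017,0.153],"twist":[0,0,0]},{"offset":[0.119,0.017,0.153],"twist":[0,0,0]},{"offset":[0.119,0.017,0.153],"twist":[0,0,0]},{"offset":[0.119,0.017,0.153],"twist":[0,0,0]}]'
python3 -m crank '[{"offset":[0,0,-0.03],"twist":[0,0,0]},{"offset":[-0.01,0,-0.055],"twist":[0,0,0]},{"offset":[-0.06,0,-0.055],"twist":[0,0,0]},{"offset":[-0.064,0,-0.055],"twist":[0,0,0]},{"offset":[-0.064,0,-0.02],"twist":[0,0,0]},{"offset":[-0.064,0,0],"twist":[0,0,0]},{"offset":[-0.064,0,0],"twist":[0,0,0]},{"offset":[-0.056,0,0],"twist":[0,0,0]},{"offset":[-0.049,0,0],"twist":[0,0,0]},{"offset":[-0.042,0,0],"twist":[0,0,0]},{"offset":[-0.035,0,0],"twist":[0,0,0]},{"offset":[-0.028,0,0],"twist":[0,0,0]},{"offset":[-0.022,0,0],"twist":[0,0,0]},{"offset":[-0.017,0,0],"twist":[0,0,0]},{"offset":[-0.017,0,0],"twist":[0,0,0]},{"offset":[-0.017,0,0],"twist":[0,0,0]}]'
```

```text
t: 22.45
tool_pos: [0.4736, 0.0927, 0.0737]
tool_rot: [-0.221, 3.12, -0.001]
contact_force: [7.4, -0.2, 1.6]
opening: 0.0001
grip_force: 3.5
t: 24.45
tool_pos: [0.4909, 0.0951, 0.0746]
tool_rot: [-0.221, 3.12, -0.001]
contact_force: [6.3, 0.9, 5.2]
opening: -0.0003
grip_force: 3.1
```

```bash
python3 -m crank '[{"offset":[0,0,-0.03],"twist":[0,0,0]},{"offset":[-0.02,0,-0.07],"twist":[0,0,0]},{"offset":[-0.05,-0.03,-0.12],"twist":[0,0,0]},{"offset":[-0.09,-0.06,-0.17],"twist":[0,0,0]},{"offset":[-0.09,-0.06,-0.19],"twist":[0,0,0]},{"offset":[-0.09,-0.06,-0.19],"twist":[0,0,0]},{"offset":[-0.09,-0.06,-0.19],"twist":[0,0,0]}]'
python3 nut.py 2
python3 - <<'E'
import cv2
im=cv2.imread("pics/nut_2.png"); cv2.imwrite("pics/nut_2b.png",cv2.resize(im[0:230,80:460],None,fx=2.1,fy=2.1,interpolation=cv2.INTER_CUBIC))
E
```

```text
t: 25.32
tool_pos: [0.5821, 0.0486, 0.2582]
tool_rot: [0.222, -3.132, -0.0]
contact_force: [0.6, -0.1, -0.3]
opening: -0.0
grip_force: 0.0
nut px [329.  62.]
[289.2   7.3] [ 24  27 292] [(0.024, np.float64(-56.0), np.float64(58.0)), (0.052, np.float64(-50.0), np.float64(56.0)), (0.08, np.float64(-43.0), np.float64(54.0)), (0.092, np.float64(-40.0), np.float64(53.0))]
[306.5  32.1] [ 21  40 345] [(0.024, np.float64(-33.0), np.float64(77.0)), (0.052, np.float64(-29.0), np.float64(73.0)), (0.08, np.float64(-24.0), np.float64(69.0)), (0.092, np.float64(-22.0), np.float64(67.0))]
[321.4  50.1] [18 18 79] [(0.024, np.float64(-16.0), np.float64(93.0)), (0.052, np.float64(-13.0), np.float64(88.0)), (0.08, np.float64(-9.0), np.float64(83.0)), (0.092, np.float64(-8.0), np.float64(81.0))]
[306.9  91.8] [ 17  39 245] [(0.024, np.float64(25.0), np.float64(79.0)), (0.052, np.float64(25.0), np.float64(75.0)), (0.08, np.float64(26.0), np.float64(71.0)), (0.092, np.float64(26.0), np.float64(70.0))]
[291.4 110.5] [ 7 18 69] [(0.024, np.float64(44.0), np.float64(63.0)), (0.052, np.float64(43.0), np.float64(61.0)), (0.08, np.float64(42.0), np.float64(58.0)), (0.092, np.float64(42.0), np.float64(57.0))]
jaw mid vise 0.75 -0.0005263798872791382 0.04269441326701034
crop origin 192 0
```

View pics/nut_2b.png

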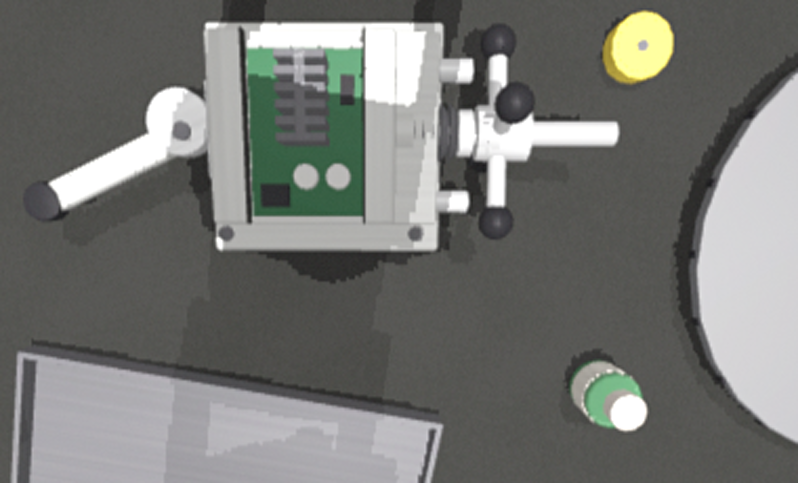

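The gap is now about 51 mm with the board against the moving jaw, and the top ball at (515,101) puts the nut at ≈4.9 rad. The lever is next.

```bash
cat > lev.py <<'E'
from h import *
A=8.05; a=np.radians(A); xh=np.array([np.cos(a),np.sin(a)]); yh=np.array([-np.sin(a),np.cos(a)]); O=np.array([.4891,.0091])
def F(th,n,py=-.058,rho=.070):
    t=np.radians(th); v=np.array([0,py])+rho*np.array([np.cos(t),np.sin(t)])+n*np.array([-np.sin(t),np.cos(t)])
    return O+v[0]*xh+v[1]*yh
def W(th,n,z,py=-.058):
    """tool x along the push direction -> tool y yaw = tool x yaw -90"""
    return go([*F(th,n,py),z],A+th-180)
E
python3 - <<'E'
from lev import *
print(W(-66,.030,.11)); print(W(-66,.030,.045)); print(F(-66,.03),get_obs()["q"])
E
```

```text
(array([ 0.0411, -0.1361,  0.1472]), [array([  0.1,  -0.2, -23.9]), array([-2.000e-01, -1.000e-01,  1.561e+02])])
(array([ 0.0409, -0.1362,  0.2122]), [array([  0.1,  -0.2, -23.9]), array([-2.000e-01, -1.000e-01,  1.561e+02])])
[ 0.55979586 -0.09173968] [-4.37812531e-02 -5.68221841e-02  1.67932712e+00  5.64614681e-05
  1.52241699e+00 -1.75664172e+00]
```

```bash
python3 -m crank '[{"offset":[0.01,-0.05,0],"twist":[0,0,-10]},{"offset":[0.03,-0.1,0.04],"twist":[0,0,-20]},{"offset":[0.041,-0.136,0.09],"twist":[0,0,-23.9]},{"offset":[0.041,-0.136,0.14],"twist":[0,0,-23.9]},{"offset":[0.041,-0.136,0.18],"twist":[0,0,-23.9]},{"offset":[0.041,-0.136,0.205],"twist":[0,0,-23.9]},{"offset":[0.041,-0.136,0.212],"twist":[0,0,-23.9]},{"offset":[0.041,-0.136,0.212],"twist":[0,0,-23.9]}]'
python3 - <<'E'
from lev import *
for th,n,py in ((-66,.02,-.058),(-76,.02,-.058),(-86,.02,-.059),(-96,.02,-.059),(-106,.02,-.06),(-116,.02,-.061),(-126,.019,-.062),(-136,.018,-.063),(-146,.017,-.063),(-156,.016,-.064),(-166,.015,-.064),(-174,.014,-.064),(-181,.013,-.064)):
    d,r=W(th,n,.045,py); print(th,d.round(3),r[0][2])
E
```

```text
t: 26.42
tool_pos: [0.5613, -0.0917, 0.0468]
tool_rot: [0.866, -3.019, -0.001]
contact_force: [-0.1, 0.1, 1.1]
opening: 0.0001
grip_force: 0.0
-66 [0.011 0.001 0.002] -0.0
-76 [ 0.024 -0.002  0.002] 10.0
-86 [ 0.037 -0.003  0.002] 20.0
-96 [ 0.049 -0.001  0.002] 30.0
-106 [0.062 0.002 0.002] 40.0
-116 [0.073 0.008 0.002] 50.0
-126 [0.084 0.016 0.002] 60.0
-136 [0.093 0.025 0.002] 70.0
-146 [0.099 0.037 0.002] 80.0
-156 [0.104 0.049 0.002] 90.0
-166 [0.105 0.063 0.002] 100.0
-174 [0.105 0.074 0.002] 108.0
-181 [0.103 0.083 0.002] 115.0
```

```bash
python3 -m crank '[{"offset":[0.011,0.001,0.002],"twist":[0,0,0]},{"offset":[0.024,-0.002,0.002],"twist":[0,0,10]},{"offset":[0.037,-0.003,0.002],"twist":[0,0,20]},{"offset":[0.049,-0.001,0.002],"twist":[0,0,30]},{"offset":[0.062,0.002,0.002],"twist":[0,0,40]},{"offset":[0.073,0.008,0.002],"twist":[0,0,50]},{"offset":[0.073,0.008,0.002],"twist":[0,0,50]}]'
python3 - <<'E'
from lev import *
o=get_obs(); print(W(-116,.02,.045,-.061))
T=R.from_euler('z',0)
for th,n,py in ((-126,.018,-.062),(-136,.016,-.063),(-146,.015,-.063),(-156,.014,-.064),(-166,.013,-.064),(-174,.012,-.064),(-181,.011,-.064)):
    d,r=W(th,n,.045,py); print(th,d.round(3),r[0][2])
E
```

```text
t: 27.3
tool_pos: [0.4971, -0.126, 0.0471]
tool_rot: [0.492, 3.096, -0.005]
contact_force: [4.2, -4.5, -2.2]
opening: 0.0001
grip_force: 2.3
(array([0.0026, 0.0012, 0.0021]), [array([-0.1,  0.4, -0.1]), array([  0.7,   0.2, 179.9])])
-126 [ 0.016 -0.002  0.002] 9.9
-136 [ 0.031 -0.002  0.002] 19.9
-146 [0.044 0.001 0.002] 29.9
-156 [0.056 0.006 0.002] 39.9
-166 [0.066 0.013 0.002] 49.9
-174 [0.074 0.021 0.002] 57.9
-181 [0.08  0.029 0.001] 64.9
```

```bash
python3 -m crank '[{"offset":[0.008,-0.001,0],"twist":[0,0,5]},{"offset":[0.016,-0.002,0],"twist":[0,0,10]},{"offset":[0.031,-0.002,0],"twist":[0,0,20]},{"offset":[0.044,0.001,0],"twist":[0,0,30]},{"offset":[0.056,0.006,0],"twist":[0,0,40]},{"offset":[0.066,0.013,0],"twist":[0,0,50]},{"offset":[0.074,0.021,0],"twist":[0,0,58]},{"offset":[0.08,0.029,0],"twist":[0,0,65]},{"offset":[0.08,0.029,0],"twist":[0,0,65]}]'
python3 - <<'E'
from lev import *
o=get_obs(); d=o["tool_pos"][:2]-O; print(d@xh,d@yh)
E
```

```text
t: 28.42
tool_pos: [0.4303, -0.0818, 0.0483]
tool_rot: [2.062, 2.341, -0.025]
contact_force: [-1.5, -37.8, -5.5]
opening: -0.0
grip_force: 18.3
-0.07096973779138885 -0.08174963474989969
```

```bash
python3 -m crank '[{"offset":[-0.015,0,0],"twist":[0,0,0]},{"offset":[-0.04,0,-0.01],"twist":[0,0,0]},{"offset":[-0.05,0,-0.06],"twist":[0,0,0]},{"offset":[-0.05,0,-0.12],"twist":[0,0,0]},{"offset":[-0.05,0,-0.18],"twist":[0,0,0]},{"offset":[-0.05,0,-0.2],"twist":[0,0,0]},{"offset":[-0.05,0,-0.2],"twist":[0,0,0]}]'
python3 - <<'E'
from lev import *
print(go([.585,.04,.26],98.05))
print(get_obs()["q"])
E
```

```text
t: 29.3
tool_pos: [0.4352, -0.1217, 0.2472]
tool_rot: [2.079, 2.35, 0.002]
contact_force: [-0.6, 0.8, -1.3]
opening: -0.0002
grip_force: 0.0
(array([ 0.1423,  0.1684, -0.0125]), [array([  0.1,   0.3, -91.1]), array([ 0.3, -0.1, 88.9])])
[-4.37706797e-01 -3.94335969e-01  1.98031886e+00  2.44267426e-05
  1.55124421e+00 -5.59839940e-01]
```

```bash
python3 -m crank '[{"offset":[0.03,0.04,-0.012],"twist":[0,0,-10]},{"offset":[0.06,0.08,-0.012],"twist":[0,0,-20]},{"offset":[0.1,0.12,-0.012],"twist":[0,0,-30]},{"offset":[0.142,0.168,-0.012],"twist":[0,0,-40]},{"offset":[0.142,0.168,-0.012],"twist":[0,0,-50]},{"offset":[0.142,0.168,-0.012],"twist":[0,0,-60]},{"offset":[0.142,0.168,-0.012],"twist":[0,0,-70]},{"offset":[0.142,0.168,-0.012],"twist":[0,0,-80]},{"offset":[0.142,0.168,-0.012],"twist":[0,0,-91]},{"offset":[0.142,0.168,-0.012],"twist":[0,0,-91]},{"offset":[0.142,0.168,-0.012],"twist":[0,0,-91]}]'
python3 look.py clamped jaw lever
python3 - <<'E'
import cv2
im=cv2.imread("pics/clamped.png"); cv2.imwrite("pics/clampedb.png",cv2.resize(im[0:230,80:460],None,fx=2.1,fy=2.1,interpolation=cv2.INTER_CUBIC))
E
```

```text
t: 30.68
tool_pos: [0.5833, 0.0401, 0.2553]
tool_rot: [0.215, -3.131, -0.001]
contact_force: [0.3, -1.0, -0.1]
opening: 0.0001
grip_force: 0.0
jaw 0.92 [282.  58.  47.  94.] [0.4824 0.0493] [78.3 39.6] 8.0
lever 0.88 [172.  40.  32.  75.] [ 0.4758 -0.0556] [66.7 26.8] 6.8
lever 0.71 [380. 277.  78.  60.] [0.6852 0.2022] [91.6 50.3] 72.0
```

View pics/clampedb.png

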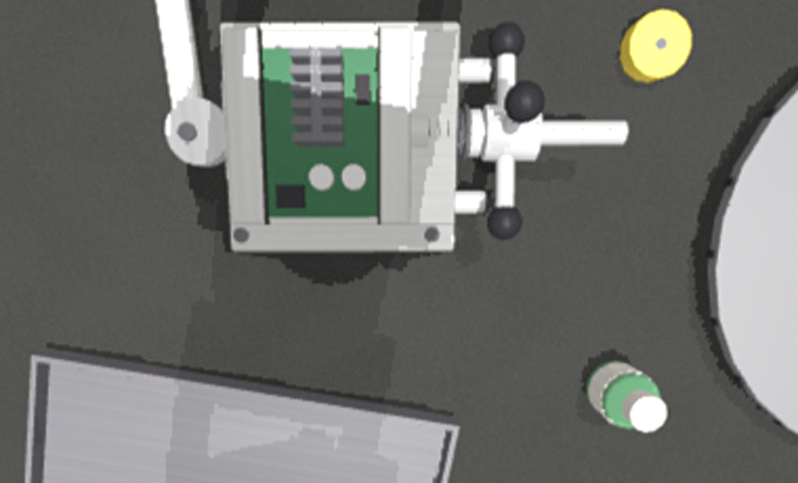

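```bash
python3 - <<'E'
from lev import *
C=cam("wrist"); im=get_image("wrist"); d=cut_out("lever","wrist")[0]; m=d["region"]
pts=[]
for r in range(6,36,3):
    c=np.nonzero(m[r])[0]
    if len(c): pts.append((c.mean(),r,len(c)))
P=np.array(pts); W_=p2w(P[:,:2],.058,C)[:,:2]-O; V=np.c_[W_@xh,W_@yh]; print(np.c_[V.round(4),P[:,2]])
k=np.polyfit(V[:,0],V[:,1],1); print(np.degrees(np.arctan(k[0])),k[1])
f=lambda p:np.array(p)/2.1+[80,0]
q=p2w(f([[187,131]]),.062,C)[0,:2]-O; print("pin",q@xh,q@yh)
E
python3 - <<'E'
from lev import *
im=get_image("top"); C=cam("top")
q=w2p([*(O+(-.03)*xh-.06*yh),.055],C)[0]; print(q)
x,y=int(q[0]),int(q[1]); cv2.imwrite("pics/levtop.png",cv2.resize(im[y-40:y+40,x-50:x+50,::-1],None,fx=6,fy=6,interpolation=cv2.INTER_CUBIC)); print(x-50,y-40)
E
```

```text
[[-0.0484 -0.0664 16.    ]
 [-0.0459 -0.0666 16.    ]
 [-0.0435 -0.0659 16.    ]
 [-0.041  -0.066  16.    ]
 [-0.0385 -0.0658 15.    ]
 [-0.036  -0.0655 16.    ]
 [-0.0335 -0.0652 15.    ]
 [-0.031  -0.0654 15.    ]
 [-0.0285 -0.0647 15.    ]
 [-0.026  -0.0648 15.    ]]
4.498723505506568 -0.06269663335338525
pin -0.00019419432468066649 -0.06378431615380045
[277.30203745 214.53878363]
227 174
```

View pics/levtop.png

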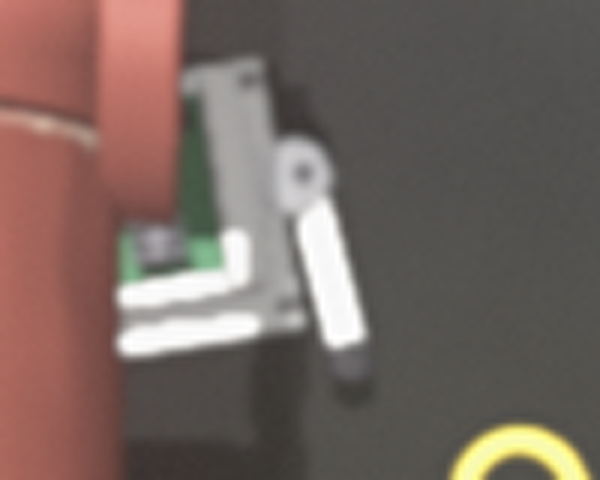

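Run:
```python
from lev import *
C=cam("top"); f=lambda p:np.array(p)/6+[227,174]
for p,z in (((303,173),.062),((351,367),.059),((315,205),.058),((347,340),.058)):
    q=p2w([f(p)],z,C)[0,:2]-O; print((q@xh).round(4),(q@yh).round(4))
# fixed-jaw base edge for angle
E1=p2w([f((262,65)),f((300,320))],.02,C)[:,:2]; d=E1[0]-E1[1]; print(np.degrees(np.arctan2(d[1],d[0])))
print(W(-180,.03,.10,-.064),W(-180,.03,.045,-.064))
```

```text
-0.0039 -0.0645
-0.0801 -0.0705
-0.0165 -0.0673
-0.0697 -0.0708
7.076617059299881
(array([ 0.1682, -0.1116,  0.1572]), [array([ 0. ,  0. , 89.9]), array([ -0. ,   0. , -90.1])]) (array([ 0.1682, -0.1116,  0.2122]), [array([ 0. ,  0. , 89.9]), array([ -0. ,   0. , -90.1])])
```

```bash
python3 -m crank '[{"offset":[0.02,-0.05,0],"twist":[0,0,10]},{"offset":[0.06,-0.1,0],"twist":[0,0,20]},{"offset":[0.1,-0.112,0],"twist":[0,0,30]},{"offset":[0.14,-0.112,0.01],"twist":[0,0,40]},{"offset":[0.168,-0.112,0.02],"twist":[0,0,50]},{"offset":[0.168,-0.112,0.05],"twist":[0,0,60]},{"offset":[0.168,-0.112,0.09],"twist":[0,0,70]},{"offset":[0.168,-0.112,0.12],"twist":[0,0,80]},{"offset":[0.168,-0.112,0.16],"twist":[0,0,90]},{"offset":[0.168,-0.112,0.19],"twist":[0,0,90]},{"offset":[0.168,-0.112,0.212],"twist":[0,0,90]},{"offset":[0.168,-0.112,0.212],"twist":[0,0,90]}]' | head -4
python3 - <<'E'
from lev import *
print(W(-180,.013,.045,-.064))
E
python3 -m crank '[{"offset":[0.005,0,0],"twist":[0,0,0]},{"offset":[0.01,0,0],"twist":[0,0,0]},{"offset":[0.013,0,0],"twist":[0,0,0]},{"offset":[0.013,0,0],"twist":[0,0,0]}]'
```

```text
t: 32.48
tool_pos: [0.4318, -0.0936, 0.0436]
tool_rot: [-2.059, -2.368, 0.002]
contact_force: [-0.1, -0.1, -0.4]
(array([ 0.0167,  0.0011, -0.0014]), [array([-0.2, -0.1, -0.1]), array([ -0.2,   0.3, 179.9])])
t: 32.98
tool_pos: [0.4315, -0.0834, 0.0466]
tool_rot: [2.057, 2.37, -0.008]
contact_force: [-3.5, -9.3, -1.3]
opening: 0.0001
grip_force: 4.1
```

```bash
python3 -m crank '[{"offset":[0.004,0,0],"twist":[0,0,0]},{"offset":[0.007,0,0],"twist":[0,0,0]},{"offset":[0.007,0,0],"twist":[0,0,0]}]'; python3 -m crank '[{"offset":[0.004,0,0],"twist":[0,0,0]},{"offset":[0.006,0,0],"twist":[0,0,0]},{"offset":[0.006,0,0],"twist":[0,0,0]}]'
```

```text
t: 33.35
tool_pos: [0.4313, -0.0822, 0.0472]
tool_rot: [2.046, 2.364, -0.022]
contact_force: [-2.4, -30.7, -6.9]
opening: 0.0
grip_force: 15.0
t: 33.72
tool_pos: [0.4312, -0.0813, 0.0476]
tool_rot: [2.038, 2.358, -0.034]
contact_force: [-1.9, -49.7, -12.2]
opening: 0.0001
grip_force: 24.6
```

```bash
python3 -m crank '[{"offset":[-0.015,0,0],"twist":[0,0,0]},{"offset":[-0.035,0,-0.01],"twist":[0,0,0]},{"offset":[-0.04,0,-0.06],"twist":[0,0,0]},{"offset":[-0.04,0,-0.11],"twist":[0,0,0]},{"offset":[-0.04,0,-0.15],"twist":[0,0,0]},{"offset":[-0.04,0,-0.15],"twist":[0,0,0]},{"offset":[-0.04,0,-0.15],"twist":[0,0,0]}]' | head -3
python3 look.py lev3 lever jaw
```

```text
t: 34.6
tool_pos: [0.4352, -0.1078, 0.1955]
tool_rot: [2.06, 2.371, 0.001]
lever 0.98 [300. 122. 121.  31.] [ 0.4632 -0.0554] [99.  26.7] 8.0
lever 0.62 [498. 308.  28.  80.] [ 0.6848 -0.2042] [83.9 16.3] -88.4
jaw 0.64 [353.   4. 117.   8.] [0.4842 0.0303] [80.3  5.1] 8.1
```

View pics/lev3.png

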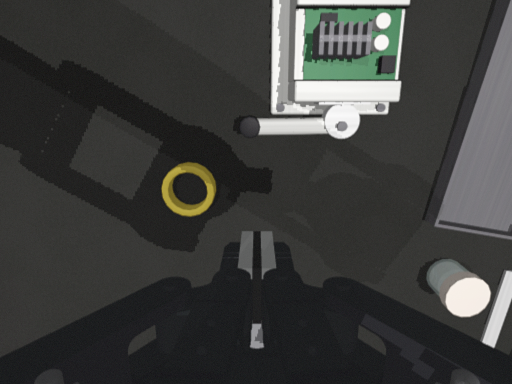

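The lever is now parallel to the jaw, with its pin at (342,126) and end at (251,127): closed. Next, the parts on the turntable.

Run:
```python
from h import *
print(go([.47,.31,.30],98),get_obs()["q"][[0,5]])
```

```text
(array([ 0.4087,  0.0932, -0.106 ]), [array([ -0. ,  -0.2, -90. ]), array([-0.2,  0. , 90. ])]) [-0.4093331  -0.54914695]
```

```bash
python3 -m crank '[{"offset":[0.02,0.01,-0.05],"twist":[0,0,-10]},{"offset":[0.07,0.02,-0.09],"twist":[0,0,-20]},{"offset":[0.13,0.03,-0.106],"twist":[0,0,-30]},{"offset":[0.19,0.045,-0.106],"twist":[0,0,-40]},{"offset":[0.25,0.055,-0.106],"twist":[0,0,-50]},{"offset":[0.31,0.07,-0.106],"twist":[0,0,-60]},{"offset":[0.37,0.085,-0.106],"twist":[0,0,-70]},{"offset":[0.409,0.093,-0.106],"twist":[0,0,-80]},{"offset":[0.409,0.093,-0.106],"twist":[0,0,-90]},{"offset":[0.409,0.093,-0.106],"twist":[0,0,-90]},{"offset":[0.409,0.093,-0.106],"twist":[0,0,-90]},{"offset":[0.409,0.093,-0.106],"twist":[0,0,-90]}]' 1 | head -3
python3 look.py tt1 socket_mid crystal_mid buzzer_mid standoff_mid spreader_mid
```

```text
t: 36.25
tool_pos: [0.4705, 0.3094, 0.301]
tool_rot: [0.216, -3.134, 0.0]
socket_mid 0.64 [312. 204.  37.  34.] [0.5211 0.3861] [52.8 17.9] 49.1
socket_mid 0.25 [173. 313.  67.  62.] [0.7102 0.2284] [98.8 84.3] -19.7
crystal_mid 0.58 [305. 131.  26.  35.] [0.436  0.3595] [38.1 29.2] 16.9
crystal_mid 0.46 [ 58. 133.  54.  85.] [0.4819 0.0739] [93.9 57.6] 22.1
buzzer_mid 0.89 [142.  96.  29.  31.] [0.4206 0.1704] [31.  27.4] -82.1
buzzer_mid 0.88 [239.  26.  25.  33.] [0.3341 0.2717] [28.7 24.9] 7.6
standoff_mid 0.3 [313. 202.  37.  35.] [0.5205 0.3855] [53.2 17.9] 46.1
standoff_mid 0.29 [240. 125.  24.  21.] [0.4379 0.2845] [29.4 28.9] -82.1
```

View pics/tt1.png

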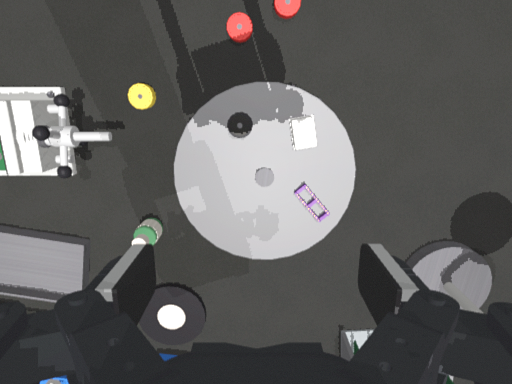

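Parts present are the purple socket (311,203), the crystal (303,132) and the black buzzer (240,125). Candidates for the buzzer were red (239,27) and (288,4), yellow (142,96) and black (240,125). I choose the black one, which is on the turntable. I've used up the picture allowance, so from here I go by numbers.

Run:
```python
from h import *
im=get_image("wrist"); C=cam("wrist"); p=im[115:136,228:252].reshape(-1,3); print("centre colour",im[121:130,235:245].mean((0,1)).round(0))
m=(im[105:150,215:265].max(2)<50); ys,xs=np.nonzero(m)
m2,l,s,ce=cv2.connectedComponentsWithStats(m.astype(np.uint8)); i=1+s[1:,4].argmax(); print(s[i],p2w([ce[i]+[215,105]],.041,C))
print("buzzer",go([.438,.284,.029],98))
```

```text
centre colour [65. 64. 65.]
[ 13  13  23  14 116] [[0.44009825 0.28329561 0.041     ]]
buzzer (array([ 0.0357, -0.021 ,  0.2723]), [array([ 0.,  0., -0.]), array([  0.,  -0., 180.])])
```

```bash
python3 -m crank '[{"offset":[0.036,-0.021,0.05],"twist":[0,0,0]},{"offset":[0.036,-0.021,0.11],"twist":[0,0,0]},{"offset":[0.036,-0.021,0.17],"twist":[0,0,0]},{"offset":[0.036,-0.021,0.22],"twist":[0,0,0]},{"offset":[0.036,-0.021,0.255],"twist":[0,0,0]},{"offset":[0.036,-0.021,0.272],"twist":[0,0,0]},{"offset":[0.036,-0.021,0.272],"twist":[0,0,0]},{"offset":[0.036,-0.021,0.272],"twist":[0,0,0]}]' 0.6; python3 -m crank '[{"offset":[0,0,0],"twist":[0,0,0]},{"offset":[0,0,0],"twist":[0,0,0]},{"offset":[0,0,0],"twist":[0,0,0]},{"offset":[0,0,0],"twist":[0,0,0]},{"offset":[0,0,-0.04],"twist":[0,0,0]},{"offset":[0,0,-0.1],"twist":[0,0,0]},{"offset":[0,0,-0.12],"twist":[0,0,0]},{"offset":[0,0,-0.12],"twist":[0,0,0]}]' 0 30
python3 - <<'E'
from h import *
y=np.radians(88); ty=np.array([-(-np.cos(y)),np.sin(y)])
c=np.array([.6665,-.024])
for s in (-.07,0,.07): print(s,c+s*ty,go([*(c+s*ty),.15],88),go([*(c+s*ty),.009],88))
print(get_obs()["q"])
E
```

```text
t: 37.6
tool_pos: [0.4386, 0.2845, 0.0303]
tool_rot: [-0.219, 3.132, 0.001]
contact_force: [-0.6, 0.6, 0.2]
opening: 0.0512
grip_force: 0.0
t: 38.6
tool_pos: [0.4385, 0.2844, 0.1505]
tool_rot: [-0.219, 3.131, 0.002]
contact_force: [0.0, 0.1, -0.3]
opening: 0.0285
grip_force: 29.7
-0.07 [ 0.66405704 -0.09395736] (array([-0.1707, -0.4061,  0.0007]), [array([ 0.1,  0.2, 10. ]), array([-2.0e-01,  1.0e-01, -1.7e+02])]) (array([-0.1703, -0.4062,  0.1417]), [array([ 0.1,  0.2, 10. ]), array([-2.0e-01,  1.0e-01, -1.7e+02])])
0 [ 0.6665 -0.024 ] (array([-0.1829, -0.3372,  0.0008]), [array([ 0.1,  0.2, 10. ]), array([-2.0e-01,  1.0e-01, -1.7e+02])]) (array([-0.1824, -0.3373,  0.1417]), [array([ 0.1,  0.2, 10. ]), array([-2.0e-01,  1.0e-01, -1.7e+02])])
0.07 [0.66894296 0.04595736] (array([-0.195 , -0.2682,  0.0008]), [array([ 0.1,  0.2, 10. ]), array([-2.0e-01,  1.0e-01, -1.7e+02])]) (array([-0.1946, -0.2684,  0.1418]), [array([ 0.1,  0.2, 10. ]), array([-2.0e-01,  1.0e-01, -1.7e+02])])
[ 4.33031628e-01 -1.32024694e-01  1.93014898e+00 -3.76402127e-05
  1.34037050e+00 -1.27740542e+00]
```

```bash
python3 -m crank '[{"offset":[-0.02,-0.05,0],"twist":[0,0,5]},{"offset":[-0.045,-0.107,0],"twist":[0,0,10]},{"offset":[-0.07,-0.163,0],"twist":[0,0,10]},{"offset":[-0.094,-0.22,0],"twist":[0,0,10]},{"offset":[-0.118,-0.277,0],"twist":[0,0,10]},{"offset":[-0.142,-0.333,0],"twist":[0,0,10]},{"offset":[-0.166,-0.39,0],"twist":[0,0,10]},{"offset":[-0.1705,-0.406,0.01],"twist":[0,0,10]},{"offset":[-0.1705,-0.406,0.05],"twist":[0,0,10]},{"offset":[-0.1705,-0.406,0.09],"twist":[0,0,10]},{"offset":[-0.1705,-0.406,0.12],"twist":[0,0,10]},{"offset":[-0.1705,-0.406,0.138],"twist":[0,0,10]},{"offset":[-0.1705,-0.406,0.138],"twist":[0,0,10]},{"offset":[-0.1705,-0.406,0.138],"twist":[0,0,10]}]'; python3 -m crank '[{"offset":[0,0,0],"twist":[0,0,0]},{"offset":[0,0,0],"twist":[0,0,0]},{"offset":[0,0,0],"twist":[0,0,0]},{"offset":[0,0,-0.04],"twist":[0,0,0]},{"offset":[0,0,-0.1],"twist":[0,0,0]},{"offset":[0,0,-0.16],"twist":[0,0,0]},{"offset":[0,0,-0.16],"twist":[0,0,0]}]' 0.5
python3 - <<'E'
from h import *
print(go([.47,.31,.22],107))
E
```

```text
t: 40.35
tool_pos: [0.663, -0.0939, 0.0112]
tool_rot: [0.054, 3.141, -0.0]
contact_force: [0.0, -0.3, 0.3]
opening: 0.0284
grip_force: 35.2
t: 41.22
tool_pos: [0.6671, -0.0952, 0.1799]
tool_rot: [0.054, 3.128, -0.005]
contact_force: [0.5, 0.5, -0.6]
opening: 0.043
grip_force: 0.0
(array([ 0.2105,  0.398 , -0.0442]), [array([ -0.3,   0.7, -19. ]), array([  1.1,   0.4, 161. ])])
```

```bash
python3 -m crank '[{"offset":[0.027,0.05,-0.02],"twist":[0,0,-4]},{"offset":[0.055,0.105,-0.04],"twist":[0,0,-10]},{"offset":[0.083,0.16,-0.044],"twist":[0,0,-19]},{"offset":[0.11,0.21,-0.044],"twist":[0,0,-19]},{"offset":[0.137,0.26,-0.044],"twist":[0,0,-19]},{"offset":[0.164,0.31,-0.044],"twist":[0,0,-19]},{"offset":[0.19,0.36,-0.044],"twist":[0,0,-19]},{"offset":[0.2105,0.398,-0.044],"twist":[0,0,-19]},{"offset":[0.2105,0.398,-0.044],"twist":[0,0,-19]},{"offset":[0.2105,0.398,-0.044],"twist":[0,0,-19]},{"offset":[0.2105,0.398,-0.044],"twist":[0,0,-19]}]' 0.55 | head -3
python3 look.py tt2 socket_mid crystal_mid
```

```text
t: 42.6
tool_pos: [0.467, 0.3098, 0.2148]
tool_rot: [0.462, -3.107, 0.001]
socket_mid 0.66 [302. 236.  24.  35.] [0.5182 0.378 ] [37.7 19.1] 44.0
crystal_mid 0.59 [ 17. 274.  34.  88.] [0.6515 0.1031] [103.6  33.9] 5.6
crystal_mid 0.57 [121. 365.  27.  29.] [0.7277 0.227 ] [39.2 27.3] 8.0
```

Run:
```python
from h import *
C=cam("wrist"); im=get_image("wrist"); print("expect",w2p([.436,.3595,.038],C)[0].round(), im.shape)
hsv=cv2.cvtColor(im,cv2.COLOR_RGB2HSV)
def blobs(m,z,lo,hi):
    n,l,s,ce=cv2.connectedComponentsWithStats(m.astype(np.uint8))
    for i in range(1,n):
        if lo<s[i,4]<hi: print(ce[i].round(),s[i],*rect(l==i,z,C))
print("purple"); blobs((hsv[...,0]>125)&(hsv[...,0]<160)&(hsv[...,1]>60),.034,40,4000)
for t in (200,225,245): print("white",t); blobs(im.min(2)>t,.038,250,3000)
for d in cut_out("crystal_mid","wrist"): print(d["confidence"],d["rect"])
```

```text
expect [316. 154.] (384, 512, 3)
purple
[302. 230.] [292 217  19  31 166] [0.516  0.3762] [29.9 17.8] 45.4
white 200
[  8. 123.] [  0 100  22  49 623] [0.4932 0.0803] [46.3 19.1] 5.6
[ 45. 117.] [ 22 109  48  17 472] [0.476  0.1102] [42.6  9.2] -81.9
[170. 199.] [ 148  184   46   33 1012] [0.5216 0.2386] [44.8 29. ] -63.9
white 225
[  8. 122.] [  0 102  20  47 505] [0.4941 0.0795] [43.9 17.2] 5.6
[ 45. 117.] [ 22 110  47  16 402] [0.4764 0.1099] [41.7  8. ] -81.9
[293. 150.] [276 137  32  22 443] [0.4368 0.3352] [28.7 19.4] -75.7
white 245
[294. 149.] [277 137  31  21 394] [0.4364 0.3354] [27.7 18.5] -76.3
0.85 [296.4, 137.3, 35.1, 40.4]
```

```bash
python3 look.py tt3 crystal_mid socket_mid
python3 - <<'E'
from h import *
im=get_image("top"); C=cam("top")
for k,z in (("crystal_mid",.038),("socket_mid",.034)):
    for d in cut_out(k,"top")[:2]: print(k,d["confidence"],np.round(d["rect"]),*rect(d["region"],z,C))
E
```

```text
crystal_mid 0.96 [295. 138.  38.  42.] [0.428  0.3326] [37.5 28.7] 15.3
socket_mid 0.76 [303. 235.  22.  34.] [0.5185 0.3782] [35.5 16.3] 43.3
crystal_mid 0.66 [113. 237.  14.  20.] [0.4268 0.3299] [38.3 31.3] 15.4
crystal_mid 0.28 [258. 104.  64.  11.] [ 0.7439 -0.01  ] [151.6  25.5] 88.9
socket_mid 0.27 [383. 208.  42.  73.] [ 0.4819 -0.3102] [174.   81.8] -12.7
```

The crystal has been knocked about 27 mm aside, and both cameras agree on (0.428,0.333). I'm picking it there.

Run:
```python
from h import *
print(go([.428,.3326,.028],105.3))
```

```text
(array([0.0305, 0.0321, 0.1872]), [array([ 0. , -0. ,  1.7]), array([   0. ,    0. , -178.3])])
```

```bash
python3 -m crank '[{"offset":[0.0305,0.032,0.04],"twist":[0,0,1.7]},{"offset":[0.0305,0.032,0.09],"twist":[0,0,1.7]},{"offset":[0.0305,0.032,0.14],"twist":[0,0,1.7]},{"offset":[0.0305,0.032,0.17],"twist":[0,0,1.7]},{"offset":[0.0305,0.032,0.187],"twist":[0,0,1.7]},{"offset":[0.0305,0.032,0.187],"twist":[0,0,1.7]},{"offset":[0.0305,0.032,0.187],"twist":[0,0,1.7]}]'; python3 -m crank '[{"offset":[0,0,0],"twist":[0,0,0]},{"offset":[0,0,0],"twist":[0,0,0]},{"offset":[0,0,0],"twist":[0,0,0]},{"offset":[0,0,0],"twist":[0,0,0]},{"offset":[0,0,-0.04],"twist":[0,0,0]},{"offset":[0,0,-0.1],"twist":[0,0,0]},{"offset":[0,0,-0.12],"twist":[0,0,0]},{"offset":[0,0,-0.12],"twist":[0,0,0]}]' 0 30
python3 - <<'E'
from h import *
print(go([.6665,-.024,.15],88))
E
```

```text
t: 44.02
tool_pos: [0.4293, 0.3333, 0.0299]
tool_rot: [-0.418, 3.111, 0.002]
contact_force: [0.2, -0.2, -0.7]
opening: 0.0469
grip_force: 0.0
t: 45.02
tool_pos: [0.4289, 0.3331, 0.1499]
tool_rot: [-0.418, 3.11, 0.002]
contact_force: [-1.0, 0.7, -0.2]
opening: 0.0262
grip_force: 29.7
(array([-0.1349, -0.4071,  0.    ]), [array([ 0.1,  0.2, 17.3]), array([-3.000e-01,  1.000e-01, -1.627e+02])])
```

```bash
python3 -m crank '[{"offset":[-0.016,-0.05,0],"twist":[0,0,5]},{"offset":[-0.034,-0.105,0],"twist":[0,0,12]},{"offset":[-0.053,-0.162,0],"twist":[0,0,17]},{"offset":[-0.072,-0.218,0],"twist":[0,0,17.3]},{"offset":[-0.091,-0.275,0],"twist":[0,0,17.3]},{"offset":[-0.11,-0.332,0],"twist":[0,0,17.3]},{"offset":[-0.128,-0.388,0],"twist":[0,0,17.3]},{"offset":[-0.135,-0.407,0.01],"twist":[0,0,17.3]},{"offset":[-0.135,-0.407,0.05],"twist":[0,0,17.3]},{"offset":[-0.135,-0.407,0.09],"twist":[0,0,17.3]},{"offset":[-0.135,-0.407,0.12],"twist":[0,0,17.3]},{"offset":[-0.135,-0.407,0.138],"twist":[0,0,17.3]},{"offset":[-0.135,-0.407,0.138],"twist":[0,0,17.3]},{"offset":[-0.135,-0.407,0.138],"twist":[0,0,17.3]}]'; python3 -m crank '[{"offset":[0,0,0],"twist":[0,0,0]},{"offset":[0,0,0],"twist":[0,0,0]},{"offset":[0,0,0],"twist":[0,0,0]},{"offset":[0,0,-0.04],"twist":[0,0,0]},{"offset":[0,0,-0.1],"twist":[0,0,0]},{"offset":[0,0,-0.16],"twist":[0,0,0]},{"offset":[0,0,-0.16],"twist":[0,0,0]}]' 0.5
python3 - <<'E'
from h import *
print(go([.53,.375,.20],135)); print(get_obs()["q"][[0,5]])
E
```

```text
t: 46.78
tool_pos: [0.6653, -0.0239, 0.0097]
tool_rot: [-0.054, -3.14, -0.0]
contact_force: [0.4, 0.4, -0.4]
opening: 0.0261
grip_force: 32.8
t: 47.65
tool_pos: [0.6698, -0.025, 0.1788]
tool_rot: [0.054, 3.127, -0.003]
contact_force: [0.7, -1.0, -0.1]
opening: 0.0426
grip_force: 0.0
(array([ 0.1533,  0.3948, -0.0239]), [array([ -0.4,   0.7, -47. ]), array([  0.9,   0.5, 133. ])])
[-0.14817075 -1.68414036]
```

```bash
python3 -m crank '[{"offset":[0.018,0.05,-0.02],"twist":[0,0,-9]},{"offset":[0.037,0.105,-0.024],"twist":[0,0,-19]},{"offset":[0.055,0.16,-0.024],"twist":[0,0,-29]},{"offset":[0.073,0.22,-0.024],"twist":[0,0,-39]},{"offset":[0.09,0.28,-0.024],"twist":[0,0,-47]},{"offset":[0.11,0.34,-0.024],"twist":[0,0,-47]},{"offset":[0.127,0.39,-0.024],"twist":[0,0,-47]},{"offset":[0.138,0.425,-0.024],"twist":[0,0,-47]},{"offset":[0.138,0.425,-0.024],"twist":[0,0,-47]},{"offset":[0.138,0.425,-0.024],"twist":[0,0,-47]},{"offset":[0.138,0.425,-0.024],"twist":[0,0,-47]}]' 0.5 | head -3
python3 look.py tt4 socket_mid
python3 - <<'E'
from h import *
C=cam("wrist"); im=cv2.imread("pics/tt4.png"); hsv=cv2.cvtColor(im,cv2.COLOR_BGR2HSV)
m=(hsv[...,0]>125)&(hsv[...,0]<160)&(hsv[...,1]>60)
n,l,s,ce=cv2.connectedComponentsWithStats(cv2.morphologyEx(m.astype(np.uint8),cv2.MORPH_CLOSE,np.ones((9,9)))); i=1+s[1:,4].argmax(); print(ce[i],s[i],*rect(l==i,.034,C))
print(w2p([.5211,.3861,.034],C))
E
```

```text
t: 49.02
tool_pos: [0.543, 0.4039, 0.1938]
tool_rot: [1.2, -2.903, 0.001]
socket_mid 0.95 [256. 145.  23.  55.] [0.5251 0.3853] [49.6 17.8] 45.4
[256.40540541 144.57074722] [246 117  21  57 629] [0.5253 0.3856] [49.9 17.8] 45.3
[[259.71982185 142.69642007]]
```

Run:
```python
from h import *
print(go([.5252,.3854,.027],135.4))
```

```text
(array([ 0.0258, -0.0006,  0.1671]), [array([-0. , -0. , -0.5]), array([ -0. ,   0. , 179.5])])
```

```bash
python3 -m crank '[{"offset":[0.0258,-0.0006,0.03],"twist":[0,0,-0.5]},{"offset":[0.0258,-0.0006,0.08],"twist":[0,0,-0.5]},{"offset":[0.0258,-0.0006,0.12],"twist":[0,0,-0.5]},{"offset":[0.0258,-0.0006,0.15],"twist":[0,0,-0.5]},{"offset":[0.0258,-0.0006,0.167],"twist":[0,0,-0.5]},{"offset":[0.0258,-0.0006,0.167],"twist":[0,0,-0.5]},{"offset":[0.0258,-0.0006,0.168],"twist":[0,0,-0.5]}]'; python3 -m crank '[{"offset":[0,0,0],"twist":[0,0,0]},{"offset":[0,0,0],"twist":[0,0,0]},{"offset":[0,0,0],"twist":[0,0,0]},{"offset":[0,0,0],"twist":[0,0,0]},{"offset":[0,0,-0.04],"twist":[0,0,0]},{"offset":[0,0,-0.1],"twist":[0,0,0]},{"offset":[0,0,-0.12],"twist":[0,0,0]},{"offset":[0,0,-0.12],"twist":[0,0,0]}]' 0 30
python3 - <<'E'
from h import *
print(go([.669,.044,.15],88))
E
```

```text
t: 50.0
tool_pos: [0.526, 0.3871, 0.028]
tool_rot: [-1.213, 2.895, 0.001]
contact_force: [-0.2, 0.4, 0.1]
opening: 0.0429
grip_force: 0.0
t: 51.0
tool_pos: [0.5257, 0.3871, 0.1481]
tool_rot: [-1.214, 2.894, 0.001]
contact_force: [-1.0, 0.9, -0.2]
opening: 0.0167
grip_force: 29.6
(array([ 0.1443, -0.3427, -0.002 ]), [array([ 0. ,  0.2, 47.5]), array([  -0.3,    0. , -132.5])])
```

```bash
python3 -m crank '[{"offset":[0.02,-0.048,-0.002],"twist":[0,0,9]},{"offset":[0.043,-0.102,-0.002],"twist":[0,0,19]},{"offset":[0.066,-0.157,-0.002],"twist":[0,0,29]},{"offset":[0.089,-0.211,-0.002],"twist":[0,0,39]},{"offset":[0.112,-0.266,-0.002],"twist":[0,0,47.5]},{"offset":[0.135,-0.32,-0.002],"twist":[0,0,47.5]},{"offset":[0.144,-0.343,0.008],"twist":[0,0,47.5]},{"offset":[0.144,-0.343,0.05],"twist":[0,0,47.5]},{"offset":[0.144,-0.343,0.09],"twist":[0,0,47.5]},{"offset":[0.144,-0.343,0.12],"twist":[0,0,47.5]},{"offset":[0.144,-0.343,0.137],"twist":[0,0,47.5]},{"offset":[0.144,-0.343,0.139],"twist":[0,0,47.5]},{"offset":[0.144,-0.343,0.139],"twist":[0,0,47.5]}]'; python3 -m crank '[{"offset":[0,0,0],"twist":[0,0,0]},{"offset":[0,0,0],"twist":[0,0,0]},{"offset":[0,0,0],"twist":[0,0,0]},{"offset":[0,0,-0.04],"twist":[0,0,0]},{"offset":[0,0,-0.1],"twist":[0,0,0]},{"offset":[0,0,-0.16],"twist":[0,0,0]},{"offset":[0,0,-0.2],"twist":[0,0,0]},{"offset":[0.04,-0.06,-0.22],"twist":[0,0,0]},{"offset":[0.0,-0.07,-0.22],"twist":[0,0,0]},{"offset":[0.0,-0.07,-0.22],"twist":[0,0,0]},{"offset":[0.0,-0.07,-0.22],"twist":[0,0,0]}]' 0.42
python3 - <<'E'
from h import *
print(go([.70,-.03,.30],88))
E
```

```text
t: 52.62
tool_pos: [0.6684, 0.0437, 0.007]
tool_rot: [-0.054, -3.141, -0.0]
contact_force: [0.4, 1.1, -0.6]
opening: 0.0167
grip_force: 33.2
t: 54.0
tool_pos: [0.6659, -0.0263, 0.227]
tool_rot: [-0.055, -3.141, -0.001]
contact_force: [-0.1, -0.1, -0.2]
opening: 0.0359
grip_force: 0.0
(array([-0.0342, -0.0025, -0.073 ]), [array([ 0., -0.,  0.]), array([   0.,    0., -180.])])
```

Check the final state: tray contents, the lever, the board and an empty turntable.

```bash
python3 -m crank '[{"offset":[-0.04,0,-0.04],"twist":[0,0,0]},{"offset":[-0.06,0,-0.08],"twist":[0,0,0]},{"offset":[-0.06,0,-0.1],"twist":[0,0,0]},{"offset":[-0.06,0,-0.1],"twist":[0,0,0]},{"offset":[-0.06,0,-0.1],"twist":[0,0,0]}]' 0 | head -3
python3 - <<'E'
from lev import *
T=np.array([.6665,-.024])
for n in ("wrist","top"):
    C=cam(n); get_image(n)
    for k,z in dict(buzzer_mid=.019,crystal_mid=.016,socket_mid=.012,standoff_mid=.037,spreader_mid=.033,lever=.058,board_mid=.066,jaw=.072,nut=.052,tray=.02,flux=.058,screws=.045,reel=.01,driver=.02,caliper=.01,tape=.018).items():
        for d in cut_out(k,n)[:3]:
            if d["confidence"]>.35: print(n,k,round(d["confidence"],2),np.round(d["rect"]),*rect(d["region"],z,C))
E
```

```text
t: 54.62
tool_pos: [0.7248, -0.0282, 0.3251]
tool_rot: [-0.054, -3.138, -0.001]
wrist buzzer_mid 0.85 [202. 101.  22.  22.] [ 0.6604 -0.0936] [29.4 25.9] 88.0
wrist crystal_mid 0.96 [262. 101.  22.  29.] [ 0.6636 -0.0243] [34.7 28.2] -2.0
wrist crystal_mid 0.73 [203. 102.  23.  23.] [ 0.6611 -0.0941] [32.3 29.8] 88.0
wrist socket_mid 0.6 [312. 104.  18.  41.] [0.6673 0.0428] [50.2 19. ] -2.0
wrist standoff_mid 0.71 [271. 172. 119.  20.] [ 0.7488 -0.01  ] [151.1  27.1] 89.3
wrist jaw 0.57 [ 76. 150. 145.  43.] [ 0.72   -0.2443] [166.   46.7] 79.2
wrist flux 0.63 [426.  40.  43.  35.] [0.6003 0.1655] [48.2 29.1] -74.4
wrist screws 0.75 [117. 104.  50.  38.] [ 0.6555 -0.1933] [53.8 43.1] -75.9
wrist reel 0.73 [440. 145.  80.  78.] [0.7283 0.2153] [100.9  98.3] 47.9
wrist driver 0.61 [272. 172. 118.  18.] [ 0.7535 -0.0086] [158.2  24.6] 88.0
wrist caliper 0.62 [ 74. 150. 143.  43.] [ 0.7299 -0.2794] [190.8  54.7] 78.9
top buzzer_mid 0.66 [144. 279.  13.  11.] [0.3287 0.2645] [30.6 25.4] 88.9
top buzzer_mid 0.61 [121. 292.  15.  12.] [0.294  0.3153] [30.8 27.5] 88.9
top buzzer_mid 0.53 [294. 138.  10.  14.] [ 0.6593 -0.1006] [30.4 17.2] -1.8
top standoff_mid 0.59 [292. 138.  13.  13.] [ 0.6544 -0.0991] [30.  16.9] -1.8
top lever 0.61 [285. 231.   3.  14.] [ 0.4304 -0.0689] [29.8  9.2] -1.5
top flux 0.67 [181. 165.  13.  16.] [0.5873 0.17  ] [34.  26.5] 44.2
top screws 0.64 [336. 136.  21.  21.] [ 0.6517 -0.198 ] [47.3 43.2] -2.3
top reel 0.58 [168. 114.  35.  39.] [0.7272 0.2145] [98.5 98.1] -1.1
top caliper 0.65 [363. 119.  76.  24.] [ 0.728  -0.2824] [192.3  52.8] 79.2
top tape 0.77 [314. 257.  22.  18.] [ 0.3712 -0.1395] [50.  46.9] 88.9
```

```bash
python3 -c "
from station import *
print(finish_job())"
```

```text
the job is handed in; nothing more can be done
None
```

The job is handed in: the board is clamped in the vise with the lever closed, and the buzzer, crystal and socket are in the kit tray; the final camera check found every bystander where it was, except the screwdriver, which I had no reliable starting position for and didn't touch.

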